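# Put the drill tray away in the sloped tray rack

## Task

Put the tray of drill tubes away in the empty lower lane of the tray rack: bring its bevelled nose in over the lane's front lip and slide the tray up the sloping lane, against the spring follower, until its tail has dropped behind the lip and the tray lies flat on the lane floor, held against the lip by the spring. Keep the tubes in it, do not tip the tray or ram it home, and leave the other things on the desk where they are.

Things in the scene. Friction and masses are not known exactly. Their poses are not given: they have to be found in the camera images.
- tray: open aluminium tray, 120 long x 62 wide x 32 mm high, walls and floor 3 mm, about 0.22 kg, loose on the desk left of the rack, three drill tubes lying in it. Origin at the centre of its underside; x points to the nose, z up. It starts with its nose pointing away from the robot, up to 0.55 rad to the left. Can be held across its 62 mm width.
- tray_tail (a point): middle of the tray's lower tail edge, the point (-60, 0, 0) mm of the tray; the tail end is square, with a blank card on it
- tray_nose (a point): middle of the tray's nose, the point (60, 0, 9) mm of the tray; below it the lower edge is bevelled, 8 mm long and 9 mm high
- rack_full: the filled one of two like grey sheet-metal modules that make up the fixed tray rack: each 78 mm wide, two-tiered, side by side at 80 mm pitch, the empty one left or right. Its lower lane and both upper lanes hold trays like this one. Origin on the desk, mid-width, under the inner foot of the lip; x level, away from the robot, y left
- lane: floor of the empty lower lane, fixed. Origin on the floor, mid-width, at the inner foot of the front lip, 18 mm above the desk; x runs up the lane, away from the robot, 0.14 rad above level, y left, z square to the floor. 70 mm wide between 4 mm side panels that start at x = -5 mm: 4 mm to spare each side of the tray, no room for fingers there. Friction of tray on lane about 0.6
- lip (a point): middle of the rounded top of the lane's front lip, 7 mm above the lane floor and 25 mm above the desk. The lip is 4 mm thick (x -4 to 0 mm of the lane). A tail pushed past it may hang on the pushing tool by friction; then it must be pressed down before the tool withdraws, or the spring brings the tray back out
- overhang (a point): lower front edge of the upper tier above the empty lane, at (-3, 0, 78) mm of the lane; above it the tier and the tail of its tray rise to 124 mm over the lane floor. The side panels behind it are 130 mm high above the desk. An upright gripper strikes it before the tray is home: lean the gripper back toward the robot, some 25 degrees from vertical, fingers pointing up the lane
- follower (a joint): spring follower at the upper end of the empty lane: a steel plate 46 mm wide, 3 to 27 mm above the lane floor, its face at x = 102 mm of the lane when free. Joint value in m: 0 free, growing as it is pushed up the lane, solid stop at 0.036. Spring force 2.4 N at 0, plus 0.12 N per mm. A tray seated behind the lip (nose at x = 120 mm) holds it at 0.018.
- tube_1: square plastic drill tube, 89 x 15 x 14 mm, 18 g, lying loose lengthwise in the tray (right of the three, seen from the tail). Origin under its middle
- tube_2: square plastic drill tube, 89 x 15 x 14 mm, 18 g, lying loose lengthwise in the tray (middle of the three, seen from the tail). Origin under its middle
- tube_3: square plastic drill tube, 89 x 15 x 14 mm, 18 g, lying loose lengthwise in the tray (left of the three, seen from the tail). Origin under its middle
- drill_box: closed blue plastic drill case, 76 x 118 x 33 mm; bystander, right of the rack. Origin under its centre
- marker_pen: marker pen, 135 mm long, 17 mm thick, lying; bystander, between the tray and the granite plate. Origin under its middle
- calculator: pocket calculator, 112 x 70 x 12 mm; bystander, far right. Origin under its centre
- usb_stick: data stick, 56 x 18 x 9 mm, lying on the desk in front of the rack; bystander. Origin under its middle
Not all that is in view belongs to the job. Leave any orange look-alike of the tube_1 alone.

How it is judged:
At the end, for the whole second after the job is handed in: the tray lies flat on the floor of the empty lane (within 2 degrees), its lower tail edge down behind the lip (less than 4 mm above the lane floor, within 6 mm of the lip's inner face and within 8 mm of mid-lane), the follower pressed in 12 to 24 mm by its nose, at rest, the three tubes lying in it (x of tray_tail in the frame of lane between -0.003 and 0.006 m and z of tray_tail in the frame of lane below 0.004 m and y of tray_tail in the frame of lane between -0.008 and 0.008 m and angle between the z axis of tray and the z axis of lane, either way round below 0.035 rad and angle between tray's own z axis and vertical below 0.3 rad and value of joint follower between 0.012 and 0.024 m and linear speed of tray below 0.01 m/s and distance between each of tube_1, tube_2, tube_3 and tray below 0.042 m); the robot touches nothing.
It fails at once if the tray is tipped by more than 34 degrees (angle between tray's own z axis and vertical above 0.6 rad).
It fails at once if a tube leaves the tray (distance between any of tube_1, tube_2, tube_3 and tray above 0.06 m).
It fails at once if the tray is rammed against the lane, lip or follower stop (over 50 N) (contact force between tray and lane above 50 N).
It fails at once if another thing on the desk is moved by more than 30 mm (distance of any of drill_box, marker_pen, calculator, usb_stick from where it was at the start of the episode above 0.03 m).
It also fails if it takes over 48 s, if anything falls off the work surface, if the arm or the gripper's body presses on something with over 40 N, if the wrist force passes 120 N, or if a joint passes its speed limit or range.

## Robot

A 7-joint arm with a two-finger parallel gripper is mounted at the origin on a cart in front of the work surface, level with it; the furniture and walls round the work are solid. World frame = base frame: x ahead of the robot, y to its left, z up, the work surface at z = 0. Lengths are in m, angles in rad, forces in N, time in s.
With the tool pointing down it reaches from about 0.425 to 1.025 m from the base axis. Payload 3.6 kg.
Tool frame: the origin (TCP) lies on the centre line of the jaws, within the pads' length; the fingertips stand 8 mm ahead of it and the grasp point (between the pads) lies 11 mm behind it; z points along the fingers, x is the direction in which the jaws open and shut, and the axes are right-handed (so a half turn about z gives the same grasp; the last joint's range is limited). The gripper opens to 85 mm and grips with 20 to 120 N. Pads are 22 mm wide; open, the fingers measure 114 mm over their backs; the gripper's body (76 mm by 85 mm) begins 54 mm behind the grasp point. The pads swing forward as they close: fully open they stand 13 mm farther back than shut.
Start: joints at [-1.435, 0.591, 0.048, 1.609, -0.033, 0.943, -0.034], TCP at [0.164, 0.706, 0.239] pointing down, gripper open.
Joint ranges: [-2.69, 2.69], [-0.47, 2.24], [-1.27, 1.36], [0.19, 2.51], [-1.53, 4.68], [0.08, 2.07], [-3.09, 3.09]. Speed limits (rad/s): [2.57, 2.57, 3.14, 3.14, 3.14, 3.14, 3.14].

## Interface

Orientations are given as a unit quaternion [w, x, y, z].
In Python, from bench import status, cams, workorder gives the robot as it stands.
- The arm moves only by the tool drive_tool, never from a script. Its argument "plan" is a list of rows, each an object of numbers: "tx", "ty", "tz": the shift along the tool's x, y, z in mm; "yaw": the turn about the tool's z in degrees; "claw": the finger opening in mm, from 0 to 85.4. In form: [{"tx": .., "ty": .., "tz": .., "yaw": .., "claw": ..}, ...]. A call has exactly 10 rows; each row shifts and turns the commanded pose from where the row before left it, along the tool's axes as they then stand; what a row does not reach is not made up. A row lasts 1/10 s, in which the tool goes at most 50 mm and 8.59 degrees, less where a joint would pass 70% of its speed; a pose out of reach is approached as far as the arm can. A call is refused whole if a number of a shift passes 50 or a number of a turn 8.59, either way. A call with a gripper value outside its range is refused whole. The fingers move at their own pace and stop on an object; the grip force is fixed at half the most. Time passes only in rows, so rows that do not move let the fingers close, or fill a call up. It gives the time, the measured TCP pose, the force and the opening at its end, in the units of the state.
- status.get_state(): the state, without advancing time (a new reading comes with each control period).
- cams.read_camera(name): name is "side" or "top" or "wrist"; returns the picture (420x560x3 uint8, red, green, blue); there is no depth.
- cams.camera_info(name): a dict with "mtx" (3x3 intrinsics, pixels), "extrinsics" (4x4, takes a point from camera to world coordinates); the wrist camera has in their place "T_tool_cam" (4x4, takes a point from camera to tool coordinates, whose origin is the TCP and whose axes are the tool frame's). Camera axes: x right, y down, z forward; pixel columns grow to the right and rows downward; lengths in m; the calibration is good to about 2 mm. A picture is of the moment at which its call begins: read the wrist's pose just before it. camera_info takes no time and is no camera call.
- workorder.hand_in(): hands the job in, once; it reports no verdict.
Trained networks look in the newest picture that a camera, given by its name, has taken for a name from the list of things; names that differ only in an ending like _2 or _b are one class to them, and where a whole thing is asked for, a point or a joint stands for the part that bears it (a point fixed in the world has none). Each returns a list of dicts, best first, with "score" (0 to 1); they miss things now and then, are a little off and sometimes report something else, mostly with a low value. They report only what shows in the picture. A call takes as long as a camera call. They do not tell look-alikes from the thing itself.
- cams.outline_of(thing, camera): "mask" (420x560 bool, what is visible of it) and "uv" ([column, row] in pixels, amid what is visible of it).
The state is a dict: "t": time; "qpos": joint angles; "qvel": joint speeds; "tau": joint torques, N m; "eef_pos": TCP position; "ee_rot": TCP orientation; "wrist_force": force on the tool from outside, world axes, zero at the start; "ft_torque": the same for the moment, N m; "gripper_width": opening from 0.0 (shut) to 1.0 (fully open).
Only numpy, scipy, OpenCV 4.12 (cv2) and the standard library are available. Lean on these libraries where they do the work, as an engineer would, in place of code of your own. Each camera call takes 0.05 s, during which the arm holds its last target.

## Working session

There is one attempt and no reset: what is moved stays moved. The work goes in short steps, Python scripts to look and compute and a tool call to move; the robot and the scene stay as the last step left them, time stands still between calls to the robot, and variables do not carry over. Pictures are saved under pics/ and viewed, and the job is handed in when it is done.

Besides the shell and the picture viewer there is one more tool, called after "Request:" as a command line: name --argument value ..., lists and objects as JSON in quotes. drive_tool: Moves the arm, as the interface text tells. Its arguments: {"type":"object","properties":{"plan":{"type":"array","items":{"type":"object","properties":{"tx":{"type":"number"},"ty":{"type":"number"},"tz":{"type":"number"},"yaw":{"type":"number"},"claw":{"type":"number"}}}}},"required":["plan"]}

```bash
ls; mkdir -p pics; python3 - <<'E'
from bench import status,cams
import cv2,numpy as np
print(status.get_state())
for n in ["side","top","wrist"]:
    im=cams.read_camera(n); cv2.imwrite(f"pics/{n}0.png",im[:,:,::-1])
    print(n,{k:(np.round(v,4).tolist() if hasattr(v,'shape') or isinstance(v,list) else v) for k,v in cams.camera_info(n).items()})
E
```

```text
pics
{'t': 0.0, 'qpos': array([-1.43550209,  0.59211096,  0.04830169,  1.60986158, -0.03331757,
        0.94268791, -0.03371358]), 'qvel': array([-0.00130097, -0.00096379, -0.00066019, -0.00043198,  0.00056432,
       -0.00096949,  0.00137259]), 'tau': array([-5.47746697e-05, -5.48681796e+01,  1.54636357e+00, -1.98130077e+01,
        9.36374272e-03,  8.63462803e-03,  1.09526159e-06]), 'eef_pos': array([0.16423568, 0.70530459, 0.23813215]), 'ee_rot': array([ 7.47349964e-04,  7.83182343e-01,  6.21791073e-01, -8.49367628e-04]), 'wrist_force': array([-0.97098002,  0.67302409, -0.38377375]), 'ft_torque': array([-0.07203345, -0.01211884, -0.0462037 ]), 'gripper_width': 1.0029054041519891}
side {'mtx': [[488.1214, 0.0, 287.1564], [0.0, 488.1214, 208.2128], [0.0, 0.0, 1.0]], 'extrinsics': [[-0.9995, 0.0133, -0.0284, 0.6597], [0.0313, 0.4895, -0.8714, 1.1103], [0.0023, -0.8719, -0.4897, 0.7175], [0.0, 0.0, 0.0, 1.0]]}
top {'mtx': [[382.3957, 0.0, 278.6427], [0.0, 382.3957, 216.1151], [0.0, 0.0, 1.0]], 'extrinsics': [[0.0055, -0.9978, 0.0661, 0.5532], [-0.9999, -0.0044, 0.0166, -0.0523], [-0.0163, -0.0662, -0.9977, 1.1311], [0.0, 0.0, 0.0, 1.0]]}
wrist {'mtx': [[323.8724, 0.0, 275.1795], [0.0, 323.8724, 216.007], [0.0, 0.0, 1.0]], 'T_tool_cam': [[1.0, -0.0, 0.0001, 0.0017], [-0.0, 0.9604, 0.2787, -0.0701], [-0.0001, -0.2787, 0.9604, -0.1337], [0.0, 0.0, 0.0, 1.0]]}
```

View pics/side0.png

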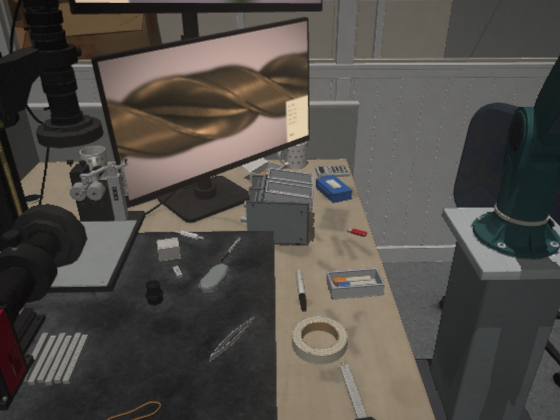

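View pics/top0.png

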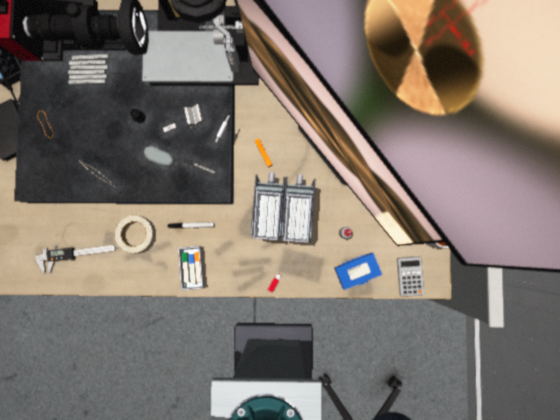

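View pics/wrist0.png

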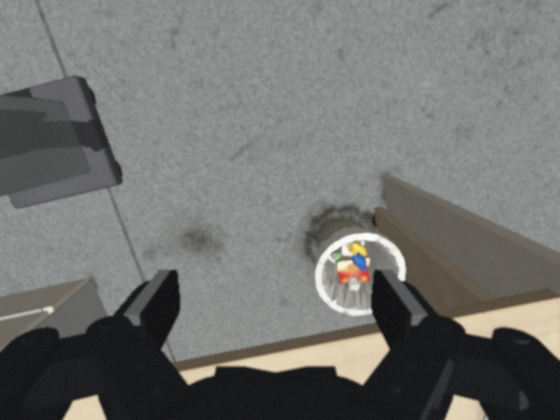

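The top view shows the tray at about (192,268), the rack at (285,212) and the usb_stick at (274,284). The pen is at (190,225), the box at (358,270) and the calculator at (410,276). The orange stick at (263,152) is the look-alike, so I'll leave it alone. Next I'll localise these.

```bash
cat > h.py <<'E'
import numpy as np,cv2
from bench import status,cams
from scipy.spatial.transform import Rotation as R
def T_tool():
    s=status.get_state();q=s['ee_rot'];T=np.eye(4)
    T[:3,:3]=R.from_quat([q[1],q[2],q[3],q[0]]).as_matrix();T[:3,3]=s['eef_pos'];return T
def cam(n,Tt=None):
    i=cams.camera_info(n);K=np.array(i['mtx'])
    E=np.array(i['extrinsics']) if 'extrinsics' in i else (T_tool() if Tt is None else Tt)@np.array(i['T_tool_cam'])
    return K,E
def back(K,E,uv,z):
    uv=np.atleast_2d(uv).astype(float)
    d=np.c_[uv,np.ones(len(uv))]@np.linalg.inv(K).T@E[:3,:3].T
    o=E[:3,3];s=(z-o[2])/d[:,2]
    return o+d*s[:,None]
def proj(K,E,P):
    P=np.atleast_2d(P);c=(P-E[:3,3])@E[:3,:3];u=c@K.T;return u[:,:2]/u[:,2:]
E
python3 - <<'E'
from h import *
ims={}
for n in ["top","side"]:
    im=cams.read_camera(n).copy();K,E=cam(n)
    big=im.copy()
    for th in ["tray","rack_full","lane","usb_stick","marker_pen","follower"]:
        try: r=cams.outline_of(th,n)
        except Exception as e: print(th,n,e); continue
        for d in r[:5]:
            m=d['mask'].astype(np.uint8)
            rc=cv2.minAreaRect(cv2.findNonZero(m))
            print(n,th,round(d['score'],2),np.round(d['uv'],1),m.sum(),'rect',np.round(rc[0],1),np.round(rc[1],1),round(rc[2],1))
            if d is r[0]:
              c,_=cv2.findContours(m,0,2);cv2.drawContours(big,c,-1,(255,0,255),1)
    c=big[130:310,150:450] if n=="top" else big[150:330,230:400]
    cv2.imwrite(f"pics/{n}1.png",cv2.resize(c,None,fx=2.6,fy=2.6,interpolation=2)[:,:,::-1])
K,E=cam("top")
for nm,uv in [("tray",(192,268)),("rackfront",(285,240)),("usb",(274,284))]: print(nm,back(K,E,uv,0.02))
E
```

```text
top tray 0.88 [185.8 266.4] 620 rect [190.7 267.3] [43.7 25.8] 83.7
top lane 0.46 [272.5 183.7] 167 rect [271.5 183.5] [17. 17.] 45.0
top lane 0.18 [186.1 267.2] 176 rect [184.9 267.1] [30.1  6.6] 85.2
top lane 0.17 [185.5 268.5] 537 rect [190.8 267.7] [42.6 24.5] 85.6
top marker_pen 0.73 [190.3 224.3] 216 rect [191. 225.] [44.  6.] 0.0
top marker_pen 0.65 [195.1 267.1] 182 rect [192.3 268.5] [31.1  6.7] 85.2
side tray 0.77 [352.2 283.6] 1178 rect [355.6 283.5] [28.7 56.8] 85.6
side rack_full 0.83 [283.  175.5] 789 rect [275.4 181.7] [29.3 74. ] 73.4
side lane 0.55 [241.  220.2] 21 rect [243. 219.] [4. 4.] 90.0
side usb_stick 0.73 [334.  187.7] 629 rect [333.7 188.7] [36.8 22. ] 40.6
side usb_stick 0.57 [355.1 230.5] 78 rect [356.7 231.8] [17.7  4.6] 14.0
side marker_pen 0.71 [300.1 289.2] 233 rect [300.9 289.6] [39.6  6.8] 81.9
side marker_pen 0.71 [244.7 219.3] 37 rect [243.5 219. ] [6. 5.] 90.0
side marker_pen 0.26 [356.8 284.6] 1163 rect [355.6 283.2] [28.4 56.6] 85.2
tray [[0.47511873 0.21645158 0.02      ]]
rackfront [[ 0.55753776 -0.05258415  0.02      ]]
usb [[ 0.43093159 -0.02147172  0.02      ]]
```

View pics/top1.png

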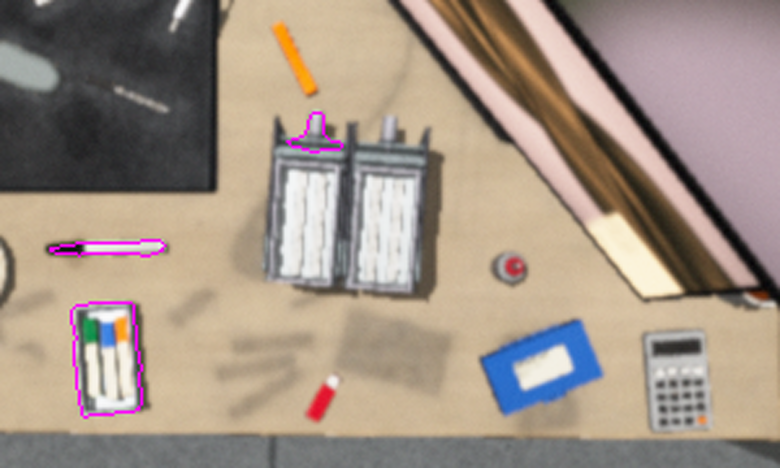

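View pics/side1.png

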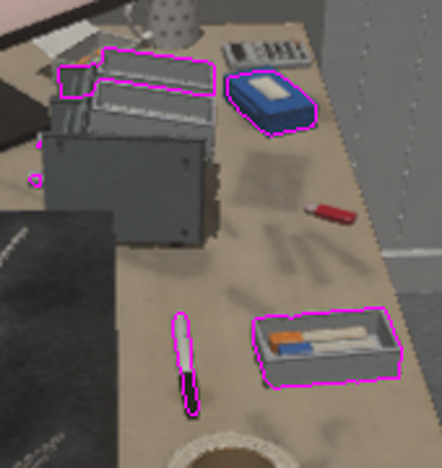

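Request:
drive_tool --plan '[{"tx":-38,"ty":28,"yaw":-1.8},{"tx":-38,"ty":28,"yaw":-1.8},{"tx":-38,"ty":28,"yaw":-1.8},{"tx":-38,"ty":28,"yaw":-1.8},{"tx":-38,"ty":28,"yaw":-1.8},{"tx":-38,"ty":28,"yaw":-1.8},{"tx":-38,"ty":28,"yaw":-1.8},{"tx":-38,"ty":28,"yaw":-1.8},{"tx":-38,"ty":28,"yaw":-1.8},{"tx":-38,"ty":28,"yaw":-1.8}]'

```text
validation failed for argument at $.pl...
```

Request:
drive_tool --plan '[{"tx":-38,"ty":28,"tz":0,"yaw":-1.8,"claw":85},{"tx":-38,"ty":28,"tz":0,"yaw":-1.8,"claw":85},{"tx":-38,"ty":28,"tz":0,"yaw":-1.8,"claw":85},{"tx":-38,"ty":28,"tz":0,"yaw":-1.8,"claw":85},{"tx":-38,"ty":28,"tz":0,"yaw":-1.8,"claw":85},{"tx":-38,"ty":28,"tz":0,"yaw":-1.8,"claw":85},{"tx":-38,"ty":28,"tz":0,"yaw":-1.8,"claw":85},{"tx":-38,"ty":28,"tz":0,"yaw":-1.8,"claw":85},{"tx":-38,"ty":28,"tz":0,"yaw":-1.8,"claw":85},{"tx":-38,"ty":28,"tz":0,"yaw":-1.8,"claw":85}]'

```text
t: 1.85
eef_pos: [0.4101, 0.3032, 0.2397]
ee_rot: [0.0, 0.676, 0.737, 0.0]
wrist_force: [0.1, -0.1, 0.0]
gripper_width: 0.996
```

Request:
drive_tool --plan '[{"tx":-30,"ty":8,"tz":0,"yaw":0,"claw":85},{"tx":-30,"ty":8,"tz":0,"yaw":0,"claw":85},{"tx":-30,"ty":8,"tz":0,"yaw":0,"claw":85},{"tx":0,"ty":0,"tz":0,"yaw":0,"claw":85},{"tx":0,"ty":0,"tz":0,"yaw":0,"claw":85},{"tx":0,"ty":0,"tz":0,"yaw":0,"claw":85},{"tx":0,"ty":0,"tz":0,"yaw":0,"claw":85},{"tx":0,"ty":0,"tz":0,"yaw":0,"claw":85},{"tx":0,"ty":0,"tz":0,"yaw":0,"claw":85},{"tx":0,"ty":0,"tz":0,"yaw":0,"claw":85}]'

```text
t: 2.85
eef_pos: [0.4406, 0.2176, 0.2393]
ee_rot: [-0.0, 0.676, 0.737, -0.0]
wrist_force: [-0.1, 0.3, 1.0]
gripper_width: 0.998
```

```bash
python3 - <<'E'
from h import *
import pickle
T=T_tool(); im=cams.read_camera("wrist").copy();cv2.imwrite("pics/w1.png",im[:,:,::-1])
print(np.round(T,3))
r=cams.outline_of("tray","wrist")
for d in r: print(d['score'],d['uv'],d['mask'].sum())
pickle.dump((T,r[0]['mask']),open("wtray.pkl","wb"))
E
```

```text
[[-0.086  0.996 -0.     0.441]
 [ 0.996  0.086  0.     0.218]
 [ 0.    -0.    -1.     0.239]
 [ 0.     0.     0.     1.   ]]
0.59 [277.9, 221.0] 3496
```

View pics/w1.png

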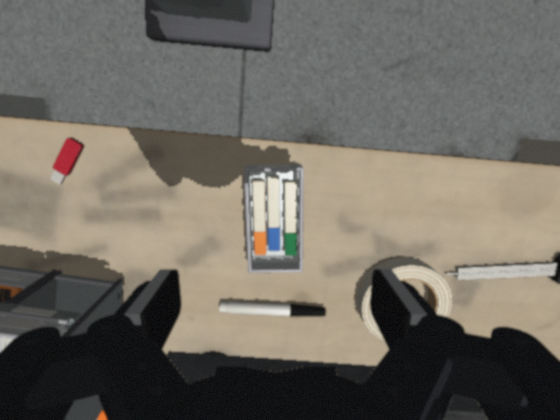

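The tray is near (275,220) in the wrist view. Its rim corners are at about (248,168), (301,168), (302,271) and (250,272), with the nose down and away from the robot. It holds three tubes. I'll check a close crop and compute the pose.

```bash
python3 - <<'E'
from h import *
import pickle
T,m=pickle.load(open("wtray.pkl","rb"))
im=cv2.imread("pics/w1.png")
cv2.imwrite("pics/w1c.png",cv2.resize(im[155:285,230:320],None,fx=4.5,fy=4.5,interpolation=cv2.INTER_CUBIC))
K,E=cam("wrist",T)
P=back(K,E,[(248,168),(301,168),(302,271),(250,272)],.032)
print(np.round(P,4)); print(P.mean(0))
ax=(P[2]+P[3]-P[0]-P[1])/2; print(np.linalg.norm(ax),np.arctan2(ax[1],ax[0]),np.linalg.norm(P[1]-P[0]))
# silhouette fit on top & wrist masks
from scipy.optimize import minimize
views=[(K,E,m)]
for n in ["top","side"]:
    cams.read_camera(n);r=cams.outline_of("tray",n)
    print(n,[(d['score'],d['uv'],d['mask'].sum()) for d in r])
    views.append((*cam(n),r[0]['mask']))
pickle.dump(views,open("views.pkl","wb"))
B=np.array([[x,y,z] for x in(-60,60) for y in(-31,31) for z in(0,32)])/1e3
B=np.array([b if not(b[0]>0 and b[2]==0) else [.052,b[1],0] for b in B])
def cost(p,vs):
    c,s=np.cos(p[2]),np.sin(p[2]);W=B@np.array([[c,s,0],[-s,c,0],[0,0,1]])+[p[0],p[1],0]
    t=0
    for K,E,m in vs:
        h=cv2.convexHull(proj(K,E,W).astype(np.float32))
        im=np.zeros((1680,2240),np.uint8);cv2.fillConvexPoly(im,np.round((h+.5)*4-.5).astype(int),1)
        a=cv2.resize(im.astype(np.float32),(560,420),interpolation=cv2.INTER_AREA)
        t+=np.abs(a-m).sum()/m.sum()
    return t
for vs in (views,views[:1],views[1:2],views[2:]):
    r=minimize(cost,[*P.mean(0)[:2],.1],args=(vs,),method="Nelder-Mead",options=dict(initial_simplex=[[.475,.216,.1],[.485,.216,.1],[.475,.226,.1],[.475,.216,.2]]))
    print(np.round(r.x,4),r.fun)
E
```

```text
[[0.4199 0.1885 0.032 ]
 [0.4151 0.244  0.032 ]
 [0.5329 0.258  0.032 ]
 [0.5393 0.1983 0.032 ]]
[0.47677234 0.22218007 0.032     ]
0.1192229790820684 0.10006327167844237 0.05571169286314933
top [(0.81, [199.7, 260.2], np.int64(386))]
side [(0.59, [354.8, 285.4], np.int64(1138)), (0.36, [350.3, 278.3], np.int64(212))]
[0.4776 0.2207 0.0965] 2.9411767512359184
[0.4777 0.2214 0.0952] 0.8072082379862701
[0.4767 0.2194 0.085 ] 1.7001295336787565
[0.4757 0.2196 0.1197] 0.38724736379613356
```

View pics/w1c.png

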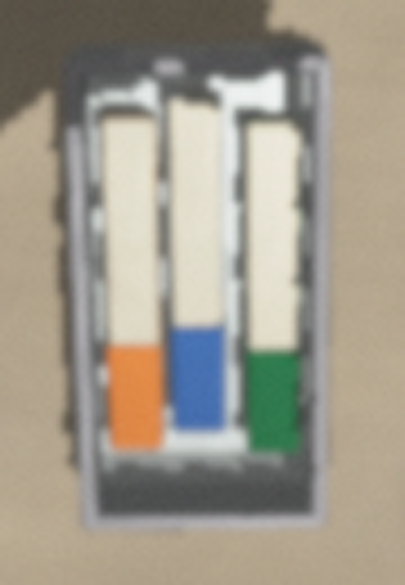

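```bash
python3 - <<'E'
import cv2
im=cv2.imread("pics/w1.png");cv2.imwrite("pics/w1d.png",cv2.resize(im[255:420,0:190],None,fx=3.6,fy=3.6,interpolation=cv2.INTER_CUBIC))
im=cv2.imread("pics/top0.png");cv2.imwrite("pics/t0d.png",cv2.resize(im[165:255,240:330],None,fx=6,fy=6,interpolation=cv2.INTER_CUBIC))
E
```

```text
(no output)
```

View pics/w1d.png

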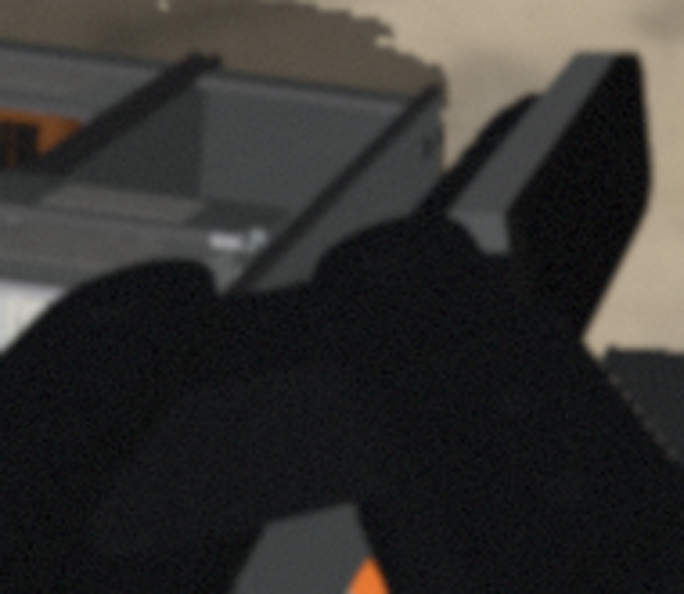

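View pics/t0d.png

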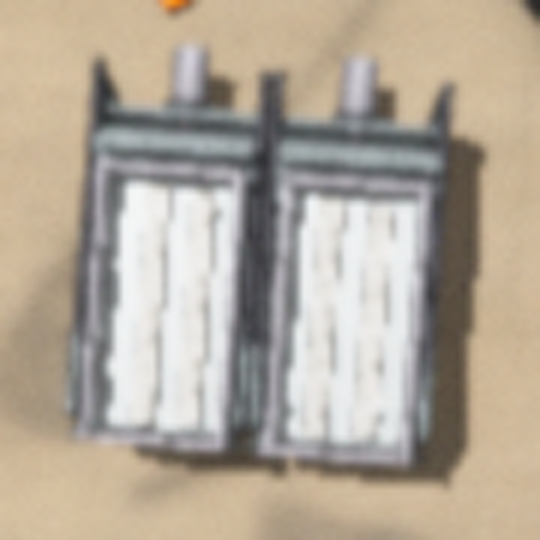

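```bash
python3 - <<'E'
from h import *
import pickle
T,m=pickle.load(open("wtray.pkl","rb"));K,E=cam("wrist",T)
f=lambda a:(a[0]/3.6,255+a[1]/3.6)
P=back(K,E,[f(a) for a in[(0,45),(215,70),(430,98)]],.025);print(np.round(P,4))
d=P[2]-P[0];print("yaw of lane x",np.arctan2(-d[0],d[1]))
K,E=cam("top")
g=lambda a:(240+a[0]/6,165+a[1]/6)
# upper trays tail rim, z approx: 
P=back(K,E,[g(a) for a in[(78,438),(222,450),(265,452),(412,462)]],.14);print(np.round(P,4))
d=P[3]-P[0];print(np.arctan2(-d[0],d[1]))
# rack tops front/back centre of divider panel
P=back(K,E,[g(a) for a in[(100,62),(273,75),(448,90)]],.14);print(np.round(P,4));d=P[2]-P[0];print(np.arctan2(-d[0],d[1]))
E
```

```text
[[ 0.5622 -0.0945  0.025 ]
 [ 0.5652 -0.0256  0.025 ]
 [ 0.5694  0.0442  0.025 ]]
yaw of lane x -0.051899854771851654
[[ 0.5618  0.0304  0.14  ]
 [ 0.557  -0.0319  0.14  ]
 [ 0.5562 -0.0504  0.14  ]
 [ 0.5522 -0.1137  0.14  ]]
3.075411322611031
[[ 0.7257  0.0224  0.14  ]
 [ 0.7202 -0.0531  0.14  ]
 [ 0.7138 -0.1293  0.14  ]]
3.0633259956819154
```

The empty lane is the left module: the wrist view at about (55,300) shows a bare lane floor, and the right module shows orange tubes. I'll grip the tray upright, turn it to the rack's direction on the desk, and release it.

Request:
drive_tool --plan '[{"tx":0,"ty":6,"tz":40,"yaw":-0.5,"claw":85},{"tx":0,"ty":6,"tz":40,"yaw":0,"claw":85},{"tx":0,"ty":6,"tz":40,"yaw":0,"claw":85},{"tx":0,"ty":6,"tz":40,"yaw":0,"claw":85},{"tx":0,"ty":6,"tz":36,"yaw":0,"claw":85},{"tx":0,"ty":4,"tz":25,"yaw":0,"claw":85},{"tx":0,"ty":0,"tz":0,"yaw":0,"claw":60},{"tx":0,"ty":0,"tz":0,"yaw":0,"claw":60},{"tx":0,"ty":0,"tz":0,"yaw":0,"claw":60},{"tx":0,"ty":0,"tz":0,"yaw":0,"claw":60}]'

```text
t: 4.15
eef_pos: [0.475, 0.2206, 0.0196]
ee_rot: [0.0, 0.673, 0.74, 0.001]
wrist_force: [-0.0, -0.0, -3.8]
gripper_width: 0.716
```

Request:
drive_tool --plan '[{"tx":0,"ty":0,"tz":-4,"yaw":0,"claw":58},{"tx":0,"ty":0,"tz":-2,"yaw":2.3,"claw":58},{"tx":0,"ty":0,"tz":0,"yaw":2.3,"claw":58},{"tx":0,"ty":0,"tz":0,"yaw":2.3,"claw":58},{"tx":0,"ty":0,"tz":0,"yaw":2.3,"claw":58},{"tx":0,"ty":0,"tz":3,"yaw":0,"claw":58},{"tx":0,"ty":0,"tz":2.5,"yaw":0,"claw":58},{"tx":0,"ty":0,"tz":0,"yaw":0,"claw":85},{"tx":0,"ty":0,"tz":0,"yaw":0,"claw":85},{"tx":0,"ty":0,"tz":0,"yaw":0,"claw":85}]'

```text
t: 5.15
eef_pos: [0.4749, 0.2204, 0.019]
ee_rot: [0.0, 0.73, 0.683, 0.0]
wrist_force: [0.1, -0.5, 0.3]
gripper_width: 0.997
```

Request:
drive_tool --plan '[{"tx":0,"ty":0,"tz":-35,"yaw":0,"claw":85},{"tx":0,"ty":0,"tz":-45,"yaw":0,"claw":85},{"tx":-20,"ty":4,"tz":-45,"yaw":0,"claw":85},{"tx":-20,"ty":4,"tz":-45,"yaw":0,"claw":85},{"tx":-20,"ty":4,"tz":-45,"yaw":0,"claw":85},{"tx":-20,"ty":4,"tz":-45,"yaw":0,"claw":85},{"tx":-20,"ty":4,"tz":-45,"yaw":0,"claw":85},{"tx":-20,"ty":4,"tz":-45,"yaw":0,"claw":85},{"tx":-20,"ty":4,"tz":-45,"yaw":0,"claw":85},{"tx":-20,"ty":4,"tz":-45,"yaw":0,"claw":85}]'

```text
t: 6.15
eef_pos: [0.4951, 0.0573, 0.461]
ee_rot: [0.0, 0.73, 0.683, 0.0]
wrist_force: [1.8, 0.5, 0.3]
gripper_width: 0.997
```

Request:
drive_tool --plan '[{"tx":-20,"ty":4,"tz":-45,"yaw":0,"claw":85},{"tx":-20,"ty":4,"tz":-45,"yaw":0,"claw":85},{"tx":-20,"ty":0,"tz":-45,"yaw":0,"claw":85},{"tx":-20,"ty":0,"tz":-45,"yaw":0,"claw":85},{"tx":-10,"ty":0,"tz":-45,"yaw":0,"claw":85},{"tx":0,"ty":0,"tz":-45,"yaw":0,"claw":85},{"tx":0,"ty":0,"tz":-45,"yaw":0,"claw":85},{"tx":0,"ty":0,"tz":-45,"yaw":0,"claw":85},{"tx":0,"ty":0,"tz":-45,"yaw":0,"claw":85},{"tx":0,"ty":0,"tz":-45,"yaw":0,"claw":85}]'

```text
t: 7.15
eef_pos: [0.4919, -0.0324, 0.8621]
ee_rot: [0.022, 0.731, 0.682, 0.021]
wrist_force: [-0.7, -0.0, -0.3]
gripper_width: 0.997
```

```bash
python3 - <<'E'
from h import *
print(status.get_state()['qpos'],np.round(T_tool(),3))
E
```

```text
[-0.43678799  0.13340352  0.5426841   0.89165119 -0.08004624  2.07314711
  1.56061743] [[ 0.069  0.996  0.061  0.492]
 [ 0.998 -0.069 -0.005 -0.032]
 [-0.     0.061 -0.998  0.862]
 [ 0.     0.     0.     1.   ]]
```

Tilt is available: with joint 6 at its limit, the tool leans outward as it rises. I'll continue upward.

Request:
drive_tool --plan '[{"tx":0,"ty":4,"tz":-25,"yaw":0,"claw":85},{"tx":0,"ty":4,"tz":-25,"yaw":0,"claw":85},{"tx":0,"ty":4,"tz":-25,"yaw":0,"claw":85},{"tx":0,"ty":4,"tz":-25,"yaw":0,"claw":85},{"tx":0,"ty":4,"tz":-25,"yaw":0,"claw":85},{"tx":0,"ty":4,"tz":-25,"yaw":0,"claw":85},{"tx":0,"ty":4,"tz":-25,"yaw":0,"claw":85},{"tx":0,"ty":4,"tz":-25,"yaw":0,"claw":85},{"tx":0,"ty":4,"tz":-25,"yaw":0,"claw":85},{"tx":0,"ty":4,"tz":-25,"yaw":0,"claw":85}]'

```text
t: 8.15
eef_pos: [0.4766, -0.0308, 0.9436]
ee_rot: [0.091, 0.724, 0.678, 0.087]
wrist_force: [-0.5, -0.7, 0.2]
gripper_width: 0.998
```

```bash
python3 - <<'E'
from h import *
print(status.get_state()['qpos'],np.round(T_tool(),3))
E
```

```text
[-0.53900803  0.10443149  0.6545269   0.73033713 -0.08627066  2.07367118
  1.55786417] [[ 0.066  0.966  0.25   0.477]
 [ 0.998 -0.065 -0.014 -0.031]
 [ 0.002  0.25  -0.968  0.944]
 [ 0.     0.     0.     1.   ]]
```

Request:
drive_tool --plan '[{"tx":0,"ty":8,"tz":-40,"yaw":0,"claw":85},{"tx":0,"ty":8,"tz":-40,"yaw":0,"claw":85},{"tx":0,"ty":8,"tz":-40,"yaw":0,"claw":85},{"tx":0,"ty":8,"tz":-40,"yaw":0,"claw":85},{"tx":0,"ty":8,"tz":-40,"yaw":0,"claw":85},{"tx":0,"ty":8,"tz":-40,"yaw":0,"claw":85},{"tx":0,"ty":8,"tz":-40,"yaw":0,"claw":85},{"tx":0,"ty":8,"tz":-40,"yaw":0,"claw":85},{"tx":0,"ty":8,"tz":-40,"yaw":0,"claw":85},{"tx":0,"ty":8,"tz":-40,"yaw":0,"claw":85}]'

```text
t: 9.15
eef_pos: [0.4102, -0.0217, 1.0599]
ee_rot: [0.189, 0.697, 0.666, 0.186]
wrist_force: [0.5, -0.9, 0.2]
gripper_width: 0.998
```

```bash
python3 - <<'E'
from h import *
print(status.get_state()['qpos'],np.round(T_tool(),3))
E
```

```text
[-1.00622637  0.00550495  0.94902683  0.52992387  0.0458077   2.07330254
  1.49972524] [[ 0.043  0.859  0.511  0.41 ]
 [ 0.999 -0.042 -0.015 -0.022]
 [ 0.009  0.511 -0.86   1.06 ]
 [ 0.     0.     0.     1.   ]]
```

```bash
cat > fk.py <<'E'
import numpy as np, itertools
from scipy.optimize import least_squares
from scipy.spatial.transform import Rotation as R
D=[([-1.43550209,0.59211096,0.04830169,1.60986158,-0.03331757,0.94268791,-0.03371358],[.16423568,.70530459,.23813215],[7.47e-4,.783182,.621791,-8.49e-4]),
([-0.43678799,0.13340352,0.5426841,0.89165119,-0.08004624,2.07314711,1.56061743],[.4919,-.0324,.8621],[.022,.731,.682,.021]),
([-0.53900803,0.10443149,0.6545269,0.73033713,-0.08627066,2.07367118,1.55786417],[.4766,-.0308,.9436],[.091,.724,.678,.087]),
([-1.00622637,0.00550495,0.94902683,0.52992387,0.0458077,2.07330254,1.49972524],[.4102,-.0217,1.0599],[.189,.697,.666,.186])]
def rz(a):return R.from_euler('z',a)
def ry(a):return R.from_euler('y',a)
def fk(q,s,c,L):
    # L: d1,a?, d3,d5,d7, offsets e2(x after j4) 
    r=rz(s[0]*q[0]);p=np.array([0,0,L[0]])
    r=r*ry(q[1]);r=r*rz(s[1]*q[2]);p=p+r.apply([L[4],0,L[1]])
    r=r*ry(q[3]);r=r*rz(s[2]*q[4]);p=p+r.apply([L[5],0,L[2]])
    r=r*ry(q[5]);r=r*rz(s[3]*q[6]+c);p=p+r.apply([0,0,L[3]])
    return p,r
if __name__=="__main__":
    best=[]
    for s in itertools.product([1,-1],repeat=4):
        def f(x):
            o=[]
            for q,p,w in D:
                pp,r=fk(q,s,x[0],x[1:]); w=np.array(w);w=w/np.linalg.norm(w)
                rr=R.from_quat([w[1],w[2],w[3],w[0]]);o+=list(pp-p)+list((r.as_matrix()-rr.as_matrix()).ravel())
            return o
        for c in np.arange(0,6.28,1.57):
            z=least_squares(f,[c,.3,.5,.5,.2,0,0]);best.append((z.cost,s,np.round(z.x,4)))
    best.sort(key=lambda a:a[0])
    for b in best[:3]:print(b)
E
python3 fk.py
```

```text
(np.float64(0.0016712881792916214), (-1, -1, -1, -1), array([ 3.1413,  0.6829,  0.1773,  0.4912,  0.389 ,  0.1346, -0.1916]))
(np.float64(0.0016712881792916225), (-1, -1, -1, -1), array([ 3.1413,  0.6829,  0.1773,  0.4912,  0.389 ,  0.1346, -0.1916]))
(np.float64(0.0016712881792916305), (-1, -1, -1, -1), array([ 3.1413,  0.6829,  0.1773,  0.4912,  0.389 ,  0.1346, -0.1916]))
```

Request:
drive_tool --plan '[{"tx":2,"ty":-20,"tz":40,"yaw":0,"claw":85},{"tx":2,"ty":-20,"tz":40,"yaw":0,"claw":85},{"tx":2,"ty":-20,"tz":40,"yaw":0,"claw":85},{"tx":2,"ty":-20,"tz":40,"yaw":0,"claw":85},{"tx":2,"ty":-20,"tz":40,"yaw":0,"claw":85},{"tx":2,"ty":-20,"tz":40,"yaw":0,"claw":85},{"tx":2,"ty":-20,"tz":40,"yaw":0,"claw":85},{"tx":2,"ty":-20,"tz":40,"yaw":0,"claw":85},{"tx":2,"ty":-20,"tz":40,"yaw":0,"claw":85},{"tx":2,"ty":-20,"tz":40,"yaw":0,"claw":85}]'

```text
t: 10.15
eef_pos: [0.4289, -0.0075, 0.6373]
ee_rot: [0.179, 0.71, 0.656, 0.184]
wrist_force: [-0.3, 0.4, 0.2]
gripper_width: 0.995
```

```bash
python3 - <<'E'
from h import *
print(status.get_state()['qpos'],np.round(T_tool(),3))
E
```

```text
[-1.04414499 -0.44547587  0.47055232  1.87279116  0.50644217  1.24912681
  0.86283778] [[ 0.071  0.866  0.496  0.429]
 [ 0.997 -0.075 -0.013 -0.008]
 [ 0.026  0.495 -0.868  0.637]
 [ 0.     0.     0.     1.   ]]
```

Request:
drive_tool --plan '[{"tx":2,"ty":-10,"tz":40,"yaw":0,"claw":85},{"tx":2,"ty":-12,"tz":40,"yaw":0,"claw":85},{"tx":2,"ty":-16,"tz":40,"yaw":0,"claw":85},{"tx":2,"ty":-20,"tz":40,"yaw":0,"claw":85},{"tx":2,"ty":-20,"tz":40,"yaw":0,"claw":85},{"tx":2,"ty":-20,"tz":40,"yaw":0,"claw":85},{"tx":2,"ty":-20,"tz":40,"yaw":0,"claw":85},{"tx":2,"ty":-20,"tz":40,"yaw":0,"claw":85},{"tx":2,"ty":-20,"tz":36,"yaw":0,"claw":85},{"tx":0,"ty":0,"tz":0,"yaw":0,"claw":85}]'

```text
t: 11.15
eef_pos: [0.4697, 0.0133, 0.2828]
ee_rot: [0.185, 0.709, 0.657, 0.177]
wrist_force: [0.2, -1.2, 0.8]
gripper_width: 0.999
```

```bash
python3 - <<'E'
from h import *
import pickle
print(status.get_state()['qpos'],np.round(T_tool(),3))
T=T_tool(); im=cams.read_camera("wrist").copy();cv2.imwrite("pics/w2.png",im[:,:,::-1])
pickle.dump(T,open("w2.pkl","wb"))
E
```

```text
[-0.89444608  0.06754864  0.73837029  2.45806397  0.48454151  0.14373404
  0.86139795] [[ 0.075  0.866  0.494  0.47 ]
 [ 0.997 -0.07  -0.029  0.013]
 [ 0.009  0.495 -0.869  0.283]
 [ 0.     0.     0.     1.   ]]
```

View pics/w2.png

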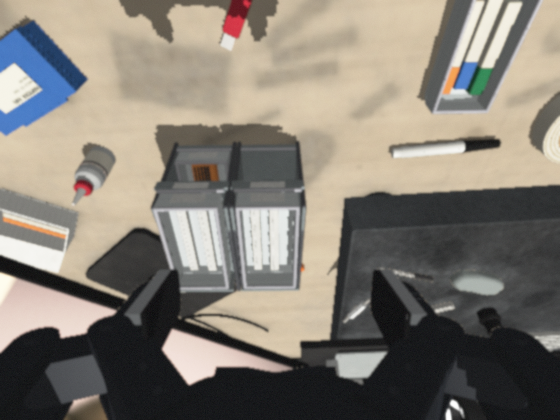

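```bash
cat > fk2.py <<'E'
from fk import *
from h import status
import pickle,os
D2=D+[([-1.04414499,-0.44547587,0.47055232,1.87279116,0.50644217,1.24912681,0.86283778],[.4289,-.0075,.6373],[.179,.71,.656,.184])]
s0=status.get_state()
D2.append((list(s0['qpos']),list(s0['eef_pos']),list(s0['ee_rot'])))
def fkx(q,x):
    # x: c, per joint offset vecs
    r=rz(-q[0]);p=np.array([x[13],x[14],x[1]])
    r=r*ry(q[1]);p=p+r.apply([0,x[2],0]);
    r=r*rz(-q[2]);p=p+r.apply([x[3],x[4],x[5]])
    r=r*ry(q[3]);p=p+r.apply([x[12],0,0]);r=r*rz(-q[4]);p=p+r.apply([x[6],x[7],x[8]])
    r=r*ry(q[5]);p=p+r.apply([x[9],x[10],0]);r=r*rz(-q[6]+x[0]);p=p+r.apply([0,0,x[11]])
    return p,r
def f(x):
    o=[]
    for q,p,w in D2:
        pp,r=fkx(q,x);w=np.array(w)/np.linalg.norm(w)
        o+=list(pp-p)+list(.05*(r.as_matrix()-R.from_quat([w[1],w[2],w[3],w[0]]).as_matrix()).ravel())
    return np.array(o+list(0.003*(x[[2,3,4,6,7,9,10,12,13,14]])))
z=least_squares(f,[3.1416,.3,0,0,0,.45,0,0,.45,0,0,.2,0,0,0])
if __name__=="__main__":
    print(np.round(z.x,4),z.cost)
    for q,p,w in D2:
        pp,r=fkx(q,z.x);print(np.round(pp-p,4),np.round((r*R.from_quat([w[1],w[2],w[3],w[0]]).inv()).magnitude(),4))
np.save("x.npy",z.x)
E
python3 fk2.py
```

```text
[ 3.1415e+00  2.9450e-01 -2.1100e-02 -1.0000e-04 -2.3600e-02  6.2370e-01
  1.0000e-04 -3.0000e-04  4.6450e-01 -1.0000e-04 -3.0000e-04  3.0080e-01
 -1.0000e-04 -1.0000e-04  1.0000e-04] 1.8179426621103936e-08
[-0. -0. -0.] 0.0001
[ 0.  0. -0.] 0.0012
[-0. -0.  0.] 0.0009
[ 0.  0. -0.] 0.0011
[ 0. -0.  0.] 0.0009
[-0.  0.  0.] 0.0001
```

```bash
cat > ik.py <<'E'
from fk import *
import sys
exec(open("fk2.py").read().split("def f(x)")[0].split("def fkx")[1].join(["def fkx",""])) if 0 else None
x=np.load("x.npy")
def fkx(q,x=x):
    r=rz(-q[0]);p=np.array([x[13],x[14],x[1]])
    r=r*ry(q[1]);p=p+r.apply([0,x[2],0]);
    r=r*rz(-q[2]);p=p+r.apply([x[3],x[4],x[5]])
    r=r*ry(q[3]);p=p+r.apply([x[12],0,0]);r=r*rz(-q[4]);p=p+r.apply([x[6],x[7],x[8]])
    r=r*ry(q[5]);p=p+r.apply([x[9],x[10],0]);r=r*rz(-q[6]+x[0]);p=p+r.apply([0,0,x[11]])
    return p,r
lo=np.array([-2.69,-.47,-1.27,.19,-1.53,.08,-3.09]);hi=np.array([2.69,2.24,1.36,2.51,4.68,2.07,3.09])
q0=[-0.89444608,0.06754864,0.73837029,2.45806397,0.48454151,0.14373404,0.86139795]
def ik(p,Rt,n=12,seed=0):
    rng=np.random.default_rng(seed);best=None
    for k in range(n):
        s=np.array(q0) if k==0 else lo+(hi-lo)*rng.random(7)*.9+.05*(hi-lo)
        def g(q):
            pp,r=fkx(q);return np.r_[(pp-p),.3*(r.inv()*Rt).as_rotvec()]
        z=least_squares(g,np.clip(s,lo+1e-4,hi-1e-4),bounds=(lo,hi))
        if best is None or z.cost<best.cost:best=z
        if best.cost<1e-9:break
    return best
def tool(th,b):
    # tool z tilted th toward bearing b, tool x horizontal along left
    tz=np.array([np.sin(th)*np.cos(b),np.sin(th)*np.sin(b),-np.cos(th)]);tx=np.array([-np.sin(b),np.cos(b),0]);ty=np.cross(tz,tx)
    return R.from_matrix(np.c_[tx,ty,tz])
if __name__=="__main__":
    for nm,p in [("graspC-45",(.430,.2235,.02)),("graspC-35",(.440,.223,.02)),("lifted",(.440,.223,.07)),("before lane",(.44,.01,.09)),("insert-start",(.46,.01,.06)),("insert-end",(.543,.007,.06)),("push-start",(.50,.01,.05)),("push-end",(.56,.007,.045))]:
        for d in (20,25,30,34):
            z=ik(np.array(p),tool(np.radians(d),-.066))
            print(nm,d,"%.1e"%z.cost,np.round(z.x,2) if z.cost<1e-7 else "INFEAS")
E
python3 ik.py
```

```text
graspC-45 20 3.6e-14 [-0.62  0.71 -0.14  2.45  2.23  0.42 -1.44]
graspC-45 25 2.0e-24 [-0.54  0.75 -0.31  2.48  2.17  0.64 -1.42]
graspC-45 30 4.0e-14 [-0.39  0.84 -0.57  2.51  2.09  0.93 -1.36]
graspC-45 34 6.0e-06 INFEAS
graspC-35 20 4.5e-16 [-0.84  0.73  0.18  2.44  2.69  0.29 -1.9 ]
graspC-35 25 4.5e-15 [-0.63  0.74 -0.16  2.47  2.27  0.56 -1.51]
graspC-35 30 8.5e-14 [-0.73  0.77 -0.08  2.51  2.37  0.66 -1.68]
graspC-35 34 3.0e-17 [-0.15  1.04 -0.97  2.51  2.    1.34 -1.19]
lifted 20 3.0e-17 [-0.91  0.61  0.28  2.43  2.61  0.16 -1.81]
lifted 25 7.4e-16 [-0.75  0.61  0.01  2.47  2.22  0.39 -1.46]
lifted 30 5.2e-16 [-0.56  0.65 -0.31  2.5   2.09  0.67 -1.36]
lifted 34 2.5e-16 [-0.14  0.88 -0.98  2.51  1.91  1.21 -1.14]
before lane 20 2.8e-05 INFEAS
before lane 25 3.3e-04 INFEAS
before lane 30 9.7e-04 INFEAS
before lane 34 1.7e-03 INFEAS
insert-start 20 9.2e-18 [ 0.46  0.75 -0.87  2.51  1.99  0.69 -0.61]
insert-start 25 1.2e-04 INFEAS
insert-start 30 5.6e-04 INFEAS
insert-start 34 1.1e-03 INFEAS
insert-end 20 8.4e-15 [ 0.01  0.63 -0.19  2.35  2.34  0.25 -0.95]
insert-end 25 2.3e-14 [ 0.02  0.64 -0.22  2.4   2.56  0.39 -1.17]
insert-end 30 1.2e-18 [-0.06  0.67 -0.13  2.46  2.77  0.53 -1.4 ]
insert-end 34 2.8e-16 [-0.15  0.7  -0.02  2.5   2.91  0.65 -1.58]
push-start 20 5.5e-23 [ 0.13  0.66 -0.38  2.44  2.3   0.4  -0.92]
push-start 25 8.2e-17 [-0.05  0.66 -0.16  2.5   2.72  0.48 -1.37]
push-start 30 1.1e-05 INFEAS
push-start 34 1.7e-04 INFEAS
push-end 20 6.2e-18 [-0.04  0.66 -0.12  2.32  2.5   0.23 -1.1 ]
push-end 25 2.8e-14 [-0.2   0.68  0.08  2.38  3.04  0.35 -1.68]
push-end 30 3.1e-17 [ 0.03  0.71 -0.23  2.42  2.67  0.55 -1.27]
push-end 34 1.7e-17 [-0.29  0.75  0.18  2.47  3.1   0.65 -1.8 ]
```

```bash
cat > sim.py <<'E'
from ik import *
def run(q,pts,w=.3,step=.03,reg=.02,verbose=True):
    q=np.array(q);p,r=fkx(q)
    for tgt in pts:
        while True:
            d=np.array(tgt)-p;n=np.linalg.norm(d)
            if n<.004:break
            pt=p+d*min(1,step/n)
            def g(v):
                pp,rr=fkx(v);return np.r_[pp-pt,w*(rr.inv()*r).as_rotvec(),reg*.05*(v-q)]
            z=least_squares(g,np.clip(q,lo+1e-5,hi-1e-5),bounds=(lo,hi))
            pn,r=fkx(z.x)
            mv=np.linalg.norm(pn-p);dq=np.abs(z.x-q).max();q=z.x;p=pn
            m=r.as_matrix()
            if verbose:print(np.round(p,3),"tilt %.1f"%np.degrees(np.arccos(-m[2,2])),"bear %.2f"%np.arctan2(m[1,2],m[0,2]),"dq %.2f"%dq,np.round(q,2))
            if mv<.003:break
    return q
if __name__=="__main__":
    run(q0,[(.45,.12,.2),(.43,.22,.12),(.40,.22,.12)])
    print();run(q0,[(.44,.22,.28),(.43,.22,.12),(.40,.22,.12)])
E
python3 sim.py
```

```text
[0.465 0.037 0.265] tilt 29.7 bear -0.06 dq 0.13 [-1.02  0.13  0.83  2.49  0.55  0.08  0.73]
[0.461 0.06  0.246] tilt 29.7 bear -0.06 dq 0.88 [-0.92  0.16  0.65  2.51  1.35  0.08 -0.14]
[0.457 0.084 0.228] tilt 29.7 bear -0.06 dq 0.46 [-0.59  0.19  0.18  2.51  1.67  0.2  -0.55]
[0.452 0.107 0.21 ] tilt 29.6 bear -0.06 dq 0.39 [-0.33  0.24 -0.2   2.51  1.73  0.33 -0.69]
[0.45 0.12 0.2 ] tilt 29.6 bear -0.06 dq 0.15 [-0.24  0.28 -0.36  2.51  1.74  0.4  -0.74]
[0.445 0.143 0.181] tilt 29.6 bear -0.06 dq 0.19 [-0.16  0.35 -0.55  2.51  1.75  0.52 -0.82]
[0.441 0.166 0.163] tilt 29.6 bear -0.06 dq 0.09 [-0.21  0.42 -0.58  2.51  1.78  0.59 -0.92]
[0.436 0.189 0.144] tilt 29.6 bear -0.06 dq 0.08 [-0.26  0.48 -0.6   2.5   1.8   0.65 -1.  ]
[0.431 0.213 0.126] tilt 29.6 bear -0.06 dq 0.07 [-0.32  0.54 -0.62  2.49  1.81  0.71 -1.06]
[0.43 0.22 0.12] tilt 29.6 bear -0.06 dq 0.02 [-0.33  0.56 -0.62  2.49  1.81  0.73 -1.08]
[0.402 0.222 0.121] tilt 29.2 bear -0.07 dq 0.65 [ 0.    0.84 -1.27  2.51  1.65  1.24 -0.98]

[0.465 0.043 0.282] tilt 29.7 bear -0.06 dq 0.23 [-1.07  0.07  0.83  2.46  0.64  0
[... 513 characters left out ...]
 dq 0.03 [-1.48  0.18  0.81  2.38  0.73  0.33  0.13]
[0.438 0.22  0.25 ] tilt 29.7 bear -0.06 dq 0.12 [-1.48  0.27  0.85  2.42  0.75  0.21  0.09]
[0.436 0.22  0.22 ] tilt 29.7 bear -0.06 dq 0.13 [-1.48  0.37  0.89  2.45  0.78  0.08  0.04]
[0.434 0.22  0.19 ] tilt 29.7 bear -0.06 dq 0.92 [-1.16  0.36  0.47  2.47  1.66  0.21 -0.88]
[0.433 0.22  0.16 ] tilt 29.7 bear -0.06 dq 0.29 [-1.    0.41  0.25  2.49  1.92  0.3  -1.17]
[0.431 0.22  0.13 ] tilt 29.7 bear -0.06 dq 0.18 [-0.89  0.48  0.11  2.51  2.08  0.39 -1.36]
[0.43 0.22 0.12] tilt 29.7 bear -0.06 dq 0.14 [-0.78  0.5  -0.03  2.51  2.05  0.46 -1.33]
[0.402 0.222 0.121] tilt 29.2 bear -0.07 dq 1.24 [ 0.    0.84 -1.27  2.51  1.65  1.24 -0.98]
```

```bash
python3 - <<'E'
from ik import *
for d in (10,15,18,20,22,25,28,30,33,36):
    out=[]
    for y in (.007,):
        ok=None
        for xx in np.arange(.54,.42,-.01):
            z=ik(np.array((xx,y,.052)),tool(np.radians(d),-.066),n=8)
            if z.cost<1e-8: ok=xx
            elif ok is not None: break
        out.append(ok)
    print(d,np.round(out,3))
E
```

```text
10 [0.42]
15 [0.44]
18 [0.45]
20 [0.46]
22 [0.47]
25 [0.49]
28 [0.5]
30 [0.51]
33 [0.52]
36 [0.54]
```

```bash
python3 - <<'E'
from sim import *
for pts in ([(.45,.06,.2),(.43,.03,.12)],[(.45,.12,.2),(.45,.05,.12),(.40,.02,.1)]):
  for w in (.1,.3): run(q0,pts,w=w);print()
E
```

```text
[0.464 0.028 0.257] tilt 29.6 bear -0.06 dq 0.53 [-0.79  0.12  0.59  2.49  0.96  0.08  0.34]
[0.458 0.042 0.232] tilt 29.4 bear -0.06 dq 0.78 [-0.24  0.17 -0.08  2.51  1.68  0.19 -0.45]
[0.452 0.057 0.206] tilt 29.0 bear -0.06 dq 1.03 [ 0.54  0.4  -1.11  2.51  1.65  0.6  -0.48]
[0.45 0.06 0.2 ] tilt 28.6 bear -0.07 dq 0.16 [ 0.62  0.5  -1.27  2.51  1.63  0.73 -0.47]
[0.445 0.05  0.174] tilt 25.2 bear -0.10 dq 0.09 [ 0.61  0.58 -1.27  2.51  1.61  0.79 -0.44]
[0.439 0.04  0.147] tilt 22.0 bear -0.14 dq 0.09 [ 0.61  0.67 -1.27  2.51  1.6   0.85 -0.42]
[0.432 0.03  0.121] tilt 18.9 bear -0.19 dq 0.08 [ 0.62  0.75 -1.27  2.51  1.6   0.9  -0.4 ]

[0.464 0.028 0.257] tilt 29.7 bear -0.06 dq 0.58 [-0.78  0.12  0.58  2.5   1.01  0.08  0.29]
[0.458 0.042 0.232] tilt 29.7 bear -0.06 dq 0.75 [-0.16  0.17 -0.17  2.51  1.69  0.21 -0.47]
[0.453 0.057 0.207] tilt 29.4 bear -0.06 dq 1.10 [ 0.64  0.47 -1.27  2.51  1.64  0.71 -0.46]
[0.452 0.06  0.201] tilt 29.0 bear -0.07 dq 0.02 [ 0.62  0.5  -1.27  2.51  1.64  0.73 -0.47]
[0.454 0.052 0.178] tilt 27.1 bear -0.08 dq 0.08 [ 0.61  0.58 -1.27  2.51  1.65
[... 2471 characters left out ...]
 0.02 [ 0.55  0.79 -1.27  2.51  1.71  0.97 -0.51]
[0.452 0.05  0.121] tilt 23.1 bear -0.15 dq 0.01 [ 0.56  0.78 -1.27  2.51  1.7   0.97 -0.51]
[0.441 0.038 0.115] tilt 20.5 bear -0.19 dq 0.05 [ 0.58  0.79 -1.27  2.51  1.65  0.95 -0.45]
[0.429 0.029 0.11 ] tilt 17.9 bear -0.24 dq 0.05 [ 0.6   0.79 -1.27  2.51  1.6   0.94 -0.4 ]
[0.416 0.022 0.105] tilt 15.3 bear -0.30 dq 0.06 [ 0.62  0.79 -1.27  2.51  1.54  0.93 -0.36]
[0.408 0.021 0.102] tilt 13.9 bear -0.35 dq 0.03 [ 0.62  0.8  -1.27  2.51  1.51  0.93 -0.34]
[0.404 0.021 0.101] tilt 13.2 bear -0.37 dq 0.02 [ 0.62  0.8  -1.27  2.51  1.49  0.93 -0.33]
[0.402 0.02  0.101] tilt 12.8 bear -0.39 dq 0.01 [ 0.62  0.8  -1.27  2.51  1.48  0.93 -0.32]
```

Request:
drive_tool --plan '[{"tx":9,"ty":-12,"tz":12,"yaw":0,"claw":85},{"tx":9,"ty":-12,"tz":12,"yaw":0,"claw":85},{"tx":9,"ty":-12,"tz":12,"yaw":0,"claw":85},{"tx":9,"ty":-12,"tz":12,"yaw":0,"claw":85},{"tx":9,"ty":-12,"tz":12,"yaw":0,"claw":85},{"tx":-5,"ty":-9,"tz":13,"yaw":0,"claw":85},{"tx":-5,"ty":-9,"tz":13,"yaw":0,"claw":85},{"tx":-5,"ty":-9,"tz":13,"yaw":0,"claw":85},{"tx":-5,"ty":-9,"tz":13,"yaw":0,"claw":85},{"tx":-5,"ty":-9,"tz":13,"yaw":0,"claw":85}]'

```text
t: 12.2
eef_pos: [0.4535, 0.0174, 0.1996]
ee_rot: [0.191, 0.707, 0.668, 0.134]
wrist_force: [-0.3, 0.9, -2.0]
gripper_width: 0.993
```

```bash
cat > st.py <<'E'
from h import *
T=T_tool();print(np.round(status.get_state()['qpos'],3),np.round(T,3)[:3])
print("tilt %.1f bear %.3f toolx yaw %.3f"%(np.degrees(np.arccos(-T[2,2])),np.arctan2(T[1,2],T[0,2]),np.arctan2(-T[0,0],T[1,0])), status.get_state()['wrist_force'].round(1))
E
python3 st.py
```

```text
[ 0.286  0.294 -0.674  2.504  1.628  0.415 -0.358] [[ 0.073  0.893  0.445  0.453]
 [ 0.995 -0.036 -0.091  0.017]
 [-0.066  0.449 -0.891  0.2  ]]
tilt 27.0 bear -0.203 toolx yaw -0.073 [-0.3  0.9 -2. ]
```

Request:
drive_tool --plan '[{"tx":2.5,"ty":-5,"tz":7,"yaw":0,"claw":85},{"tx":2.5,"ty":-5,"tz":7,"yaw":0,"claw":85},{"tx":2.5,"ty":-5,"tz":7,"yaw":0,"claw":85},{"tx":2.5,"ty":-5,"tz":7,"yaw":0,"claw":85},{"tx":2.5,"ty":-5,"tz":7,"yaw":0,"claw":85},{"tx":2.5,"ty":-5,"tz":7,"yaw":0,"claw":85},{"tx":2.5,"ty":-5,"tz":7,"yaw":0,"claw":85},{"tx":2.5,"ty":-5,"tz":7,"yaw":0,"claw":85},{"tx":2.5,"ty":-5,"tz":7,"yaw":0,"claw":85},{"tx":2.5,"ty":-5,"tz":7,"yaw":0,"claw":85}]'

```text
t: 13.2
eef_pos: [0.4644, 0.041, 0.1213]
ee_rot: [0.184, 0.709, 0.67, 0.12]
wrist_force: [0.4, -0.1, -0.8]
gripper_width: 0.996
```

```bash
python3 st.py
```

```text
[ 0.539  0.798 -1.261  2.504  1.716  1.033 -0.485] [[ 0.074  0.906  0.417  0.464]
 [ 0.994 -0.034 -0.101  0.041]
 [-0.078  0.422 -0.903  0.121]]
tilt 25.4 bear -0.239 toolx yaw -0.074 [ 0.4 -0.1 -0.8]
```

Request:
drive_tool --plan '[{"tx":0,"ty":-6,"tz":-1,"yaw":0,"claw":85},{"tx":0,"ty":-6,"tz":-1,"yaw":0,"claw":85},{"tx":0,"ty":-6,"tz":-1,"yaw":0,"claw":85},{"tx":0,"ty":-6,"tz":-1,"yaw":0,"claw":85},{"tx":0,"ty":-6,"tz":-1,"yaw":0,"claw":85},{"tx":0,"ty":-6,"tz":-1,"yaw":0,"claw":85},{"tx":0,"ty":-6,"tz":-1,"yaw":0,"claw":85},{"tx":0,"ty":0,"tz":0,"yaw":0,"claw":85},{"tx":0,"ty":0,"tz":0,"yaw":0,"claw":85},{"tx":0,"ty":0,"tz":0,"yaw":0,"claw":85}]'

```text
t: 14.2
eef_pos: [0.4522, 0.0495, 0.1186]
ee_rot: [0.174, 0.713, 0.67, 0.109]
wrist_force: [-0.9, 0.5, -0.6]
gripper_width: 0.997
```

```bash
python3 st.py
```

```text
[ 0.514  0.796 -1.266  2.507  1.672  1.031 -0.494] [[ 0.077  0.918  0.389  0.452]
 [ 0.994 -0.04  -0.103  0.05 ]
 [-0.079  0.394 -0.916  0.119]]
tilt 23.7 bear -0.258 toolx yaw -0.078 [-0.9  0.5 -0.6]
```

Request:
drive_tool --plan '[{"tx":-1,"ty":-18,"tz":-7,"yaw":0,"claw":85},{"tx":-1,"ty":-18,"tz":-7,"yaw":0,"claw":85},{"tx":-1,"ty":-18,"tz":-7,"yaw":0,"claw":85},{"tx":-1,"ty":-18,"tz":-7,"yaw":0,"claw":85},{"tx":-1,"ty":-18,"tz":-7,"yaw":0,"claw":85},{"tx":-1,"ty":-18,"tz":-7,"yaw":0,"claw":85},{"tx":-1,"ty":-18,"tz":-7,"yaw":0,"claw":85},{"tx":-1,"ty":-18,"tz":-7,"yaw":0,"claw":85},{"tx":-1,"ty":-18,"tz":-7,"yaw":0,"claw":85},{"tx":0,"ty":0,"tz":0,"yaw":0,"claw":85}]'

```text
t: 15.2
eef_pos: [0.3866, 0.0919, 0.1648]
ee_rot: [0.153, 0.721, 0.672, 0.066]
wrist_force: [0.9, -0.7, 0.1]
gripper_width: 0.994
```

```bash
python3 st.py
```

```text
[ 0.393  0.566 -1.267  2.507  1.331  0.882 -0.417] [[ 0.087  0.95   0.301  0.387]
 [ 0.99  -0.049 -0.131  0.092]
 [-0.11   0.31  -0.944  0.165]]
tilt 19.2 bear -0.411 toolx yaw -0.088 [ 0.9 -0.7  0.1]
```

```bash
python3 - <<'E'
import cv2
im=cv2.imread("pics/w2.png");cv2.imwrite("pics/w2c.png",cv2.resize(im[130:220,150:315],None,fx=4.8,fy=4.8,interpolation=cv2.INTER_CUBIC))
E
```

```text
(no output)
```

View pics/w2c.png

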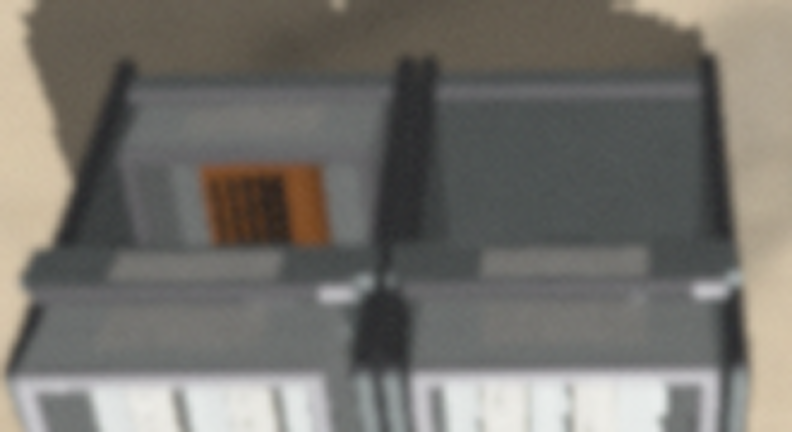

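```bash
python3 - <<'E'
from h import *
import pickle
T=pickle.load(open("w2.pkl","rb"));K,E=cam("wrist",T)
f=lambda a:(150+a[0]/4.8,130+a[1]/4.8)
P=back(K,E,[f(a) for a in[(438,90),(703,86),(133,92),(392,92)]],.025);print(np.round(P,4));d=P[1]-P[2];print(np.arctan2(-d[0],d[1]),np.linalg.norm(P[1]-P[0]),(P[0]+P[1])/2)
# panel feet / front bottom
P=back(K,E,[f(a) for a in[(436,60),(706,56),(126,62),(404,60)]],.025);print(np.round(P,4))
# upper overhang front lower edge: z .095
P=back(K,E,[f(a) for a in[(390,245),(735,240),(40,250),(375,247)]],.13);print(np.round(P,4))
from ik import *
Tt=T_tool();print(Tt[:3,3]);r=R.from_matrix(Tt[:3,:3])*rz(np.radians(-1.1))
q=None
for nm,p in [("grip",(.432,.2235,.02)),("lift",(.432,.2235,.06)),("mid",(.44,.11,.08)),("entry",(.45,.01,.055)),("e2",(.46,.01,.055)),("e3",(.48,.01,.055)),("rel",(.52,.007,.06))]:
    z=ik(np.array(p),r);print(nm,"%.1e"%z.cost,np.round(z.x,2))
E
```

```text
[[ 0.5691 -0.0323  0.025 ]
 [ 0.5735  0.0359  0.025 ]
 [ 0.5634 -0.1106  0.025 ]
 [ 0.5688 -0.0442  0.025 ]]
-0.06873671851470207 0.0683182475805021 [0.57129616 0.00178454 0.025     ]
[[ 0.5602 -0.0315  0.025 ]
 [ 0.5645  0.0369  0.025 ]
 [ 0.5544 -0.1098  0.025 ]
 [ 0.5595 -0.0395  0.025 ]]
[[ 0.5337 -0.0296  0.13  ]
 [ 0.538   0.0373  0.13  ]
 [ 0.5293 -0.0975  0.13  ]
 [ 0.5339 -0.0326  0.13  ]]
[0.38655615 0.09191279 0.1647919 ]
grip 1.1e-19 [-0.98  0.74  0.3   2.39  2.31  0.15 -1.56]
lift 9.5e-17 [-1.01  0.65  0.34  2.39  1.65  0.11 -0.87]
mid 2.2e-15 [-0.47  0.55 -0.07  2.48  1.85  0.32 -0.84]
entry 3.4e-17 [ 0.13  0.66 -0.52  2.51  1.98  0.57 -0.71]
e2 1.4e-14 [ 0.02  0.63 -0.36  2.49  2.05  0.47 -0.77]
e3 7.7e-16 [-0.43  0.64  0.26  2.47  2.94  0.23 -1.66]
rel 1.8e-15 [-0.22  0.62  0.01  2.38  2.16  0.23 -0.84]
```

Request:
drive_tool --plan '[{"tx":20,"ty":2,"tz":9,"yaw":-1.1,"claw":85},{"tx":20,"ty":2,"tz":9,"yaw":0,"claw":85},{"tx":20,"ty":2,"tz":9,"yaw":0,"claw":85},{"tx":20,"ty":2,"tz":10,"yaw":0,"claw":85},{"tx":20,"ty":2,"tz":10,"yaw":0,"claw":85},{"tx":20,"ty":2,"tz":10,"yaw":0,"claw":85},{"tx":21,"ty":2,"tz":10,"yaw":0,"claw":85},{"tx":0,"ty":0,"tz":0,"yaw":0,"claw":85},{"tx":0,"ty":0,"tz":0,"yaw":0,"claw":85},{"tx":0,"ty":0,"tz":0,"yaw":0,"claw":85}]'

```text
t: 16.2
eef_pos: [0.4297, 0.2204, 0.0888]
ee_rot: [0.153, 0.715, 0.679, 0.064]
wrist_force: [0.2, -0.2, -0.4]
gripper_width: 0.995
```

```bash
python3 st.py; python3 - <<'E'
from h import *
import pickle
T=T_tool(); im=cams.read_camera("wrist").copy();cv2.imwrite("pics/w3.png",im[:,:,::-1]);pickle.dump(T,open("w3.pkl","wb"))
E
```

```text
[ 0.016  0.824 -1.106  2.344  1.454  1.047 -0.627] [[ 0.07   0.952  0.299  0.43 ]
 [ 0.991 -0.032 -0.133  0.22 ]
 [-0.117  0.305 -0.945  0.089]]
tilt 19.1 bear -0.418 toolx yaw -0.071 [ 0.2 -0.2 -0.4]
```

View pics/w3.png

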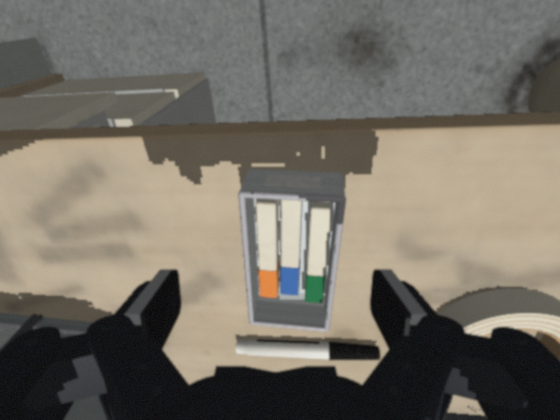

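```bash
python3 - <<'E'
from h import *
import pickle
T=pickle.load(open("w3.pkl","rb"));K,E=cam("wrist",T)
P=back(K,E,[(240,194),(345,194),(330,330),(249,325)],.032);print(np.round(P,4))
c=P.mean(0);ax=(P[2]+P[3]-P[0]-P[1])/2;print(c,np.linalg.norm(ax),np.arctan2(ax[1],ax[0]),np.linalg.norm(P[1]-P[0]))
yaw=np.arctan2(ax[1],ax[0])
g=(P[0]+P[1])/2+.013*ax/np.linalg.norm(ax);print("grip pt",g)
E
```

```text
[[0.4162 0.1954 0.032 ]
 [0.4164 0.256  0.032 ]
 [0.5373 0.2504 0.032 ]
 [0.5365 0.1867 0.032 ]]
[0.47657814 0.22210029 0.032     ] 0.12078473200879146 -0.05926900547968287 0.06058349428719085
grip pt [0.42926899 0.22490754 0.032     ]
```

Request:
drive_tool --plan '[{"tx":2.3,"ty":-4,"tz":14.3,"yaw":0,"claw":85},{"tx":2.3,"ty":-4,"tz":14.3,"yaw":0,"claw":85},{"tx":2.3,"ty":-4,"tz":14.3,"yaw":0,"claw":85},{"tx":2.3,"ty":-4,"tz":14.3,"yaw":0,"claw":85},{"tx":2.3,"ty":-4,"tz":14.3,"yaw":0,"claw":85},{"tx":0,"ty":0,"tz":0,"yaw":0,"claw":85},{"tx":0,"ty":0,"tz":0,"yaw":0,"claw":58},{"tx":0,"ty":0,"tz":0,"yaw":0,"claw":58},{"tx":0,"ty":0,"tz":0,"yaw":0,"claw":58},{"tx":0,"ty":0,"tz":0,"yaw":0,"claw":58}]'

```text
t: 17.25
eef_pos: [0.4331, 0.2238, 0.0155]
ee_rot: [0.154, 0.715, 0.679, 0.065]
wrist_force: [-1.8, -1.1, 6.0]
gripper_width: 0.727
```

```bash
python3 st.py
```

```text
[-0.05   0.974 -1.011  2.352  1.641  1.081 -0.775] [[ 0.071  0.951  0.301  0.433]
 [ 0.991 -0.032 -0.132  0.224]
 [-0.116  0.308 -0.944  0.016]]
tilt 19.2 bear -0.414 toolx yaw -0.071 [-1.8 -1.1  6. ]
```

Request:
drive_tool --plan '[{"tx":-0.6,"ty":1.5,"tz":-5,"yaw":0,"claw":58},{"tx":-1.2,"ty":3,"tz":-9,"yaw":0,"claw":58},{"tx":-1.2,"ty":3,"tz":-9,"yaw":0,"claw":58},{"tx":-1.2,"ty":3,"tz":-9,"yaw":0,"claw":58},{"tx":-1.2,"ty":3,"tz":-9,"yaw":0,"claw":58},{"tx":-1.2,"ty":3,"tz":-9,"yaw":0,"claw":58},{"tx":-0.6,"ty":1.5,"tz":-5,"yaw":0,"claw":58},{"tx":0,"ty":0,"tz":0,"yaw":0,"claw":58},{"tx":0,"ty":0,"tz":0,"yaw":0,"claw":58},{"tx":0,"ty":0,"tz":0,"yaw":0,"claw":58}]'

```text
t: 18.25
eef_pos: [0.4333, 0.2238, 0.0718]
ee_rot: [0.153, 0.715, 0.679, 0.064]
wrist_force: [-0.0, 0.3, -3.3]
gripper_width: 0.72
```

```bash
python3 st.py; python3 - <<'E'
from h import *
import pickle
T=T_tool(); im=cams.read_camera("wrist").copy();pickle.dump(T,open("w4.pkl","wb"))
s=cams.read_camera("side").copy()
cv2.imwrite("pics/w4.png",np.hstack([cv2.resize(im[120:420,120:440],None,fx=1.25,fy=1.25),cv2.resize(s[160:400,230:440],(328,375),interpolation=2)])[:,:,::-1])
cv2.imwrite("pics/w4f.png",im[:,:,::-1])
E
```

```text
[-0.004  0.858 -1.079  2.34   1.496  1.05  -0.656] [[ 0.07   0.952  0.299  0.433]
 [ 0.991 -0.032 -0.132  0.224]
 [-0.116  0.305 -0.945  0.072]]
tilt 19.0 bear -0.416 toolx yaw -0.071 [-0.   0.3 -3.3]
```

View pics/w4.png

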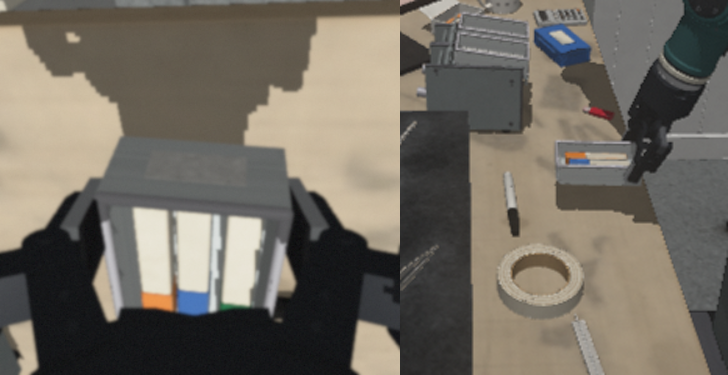

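```bash
python3 - <<'E'
import cv2
s=cv2.imread("pics/w4f.png")
im=cv2.imread("pics/w4.png")
cv2.imwrite("pics/w4b.png",cv2.resize(s[220:300,190:365],None,fx=4.5,fy=4.5,interpolation=cv2.INTER_CUBIC))
cv2.imwrite("pics/w4s.png",cv2.resize(im[120:220,535:655],None,fx=6,fy=6,interpolation=cv2.INTER_CUBIC))
E
```

```text
(no output)
```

View pics/w4b.png

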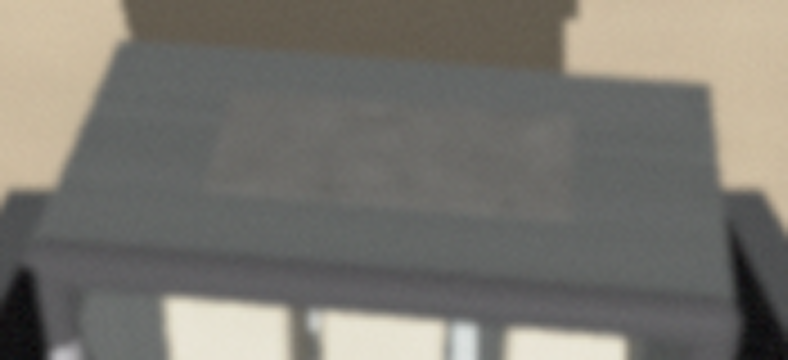

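View pics/w4s.png

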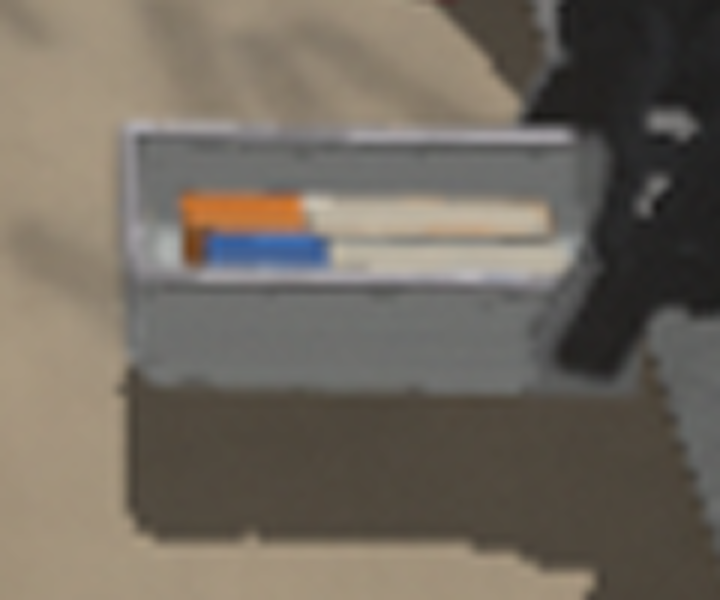

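```bash
cat > pose6.py <<'E'
from h import *
import pickle
from scipy.optimize import least_squares
T=pickle.load(open("w4.pkl","rb"))
K,E=cam("wrist",T);Ks,Es=cam("side")
w=lambda a:(190+a[0]/4.5,220+a[1]/4.5)
def sd(a):
    X=535+a[0]/6;Y=120+a[1]/6;return (230+(X-400)/1.562,160+Y/1.5625)
O1=np.array([(-60,-31,0),(-60,31,0),(-60,-31,32),(-60,31,32)])/1e3
I1=np.array([w(a) for a in[(122,42),(710,86),(38,245),(735,298)]])
O2=np.array([(60,-31,32),(60,31,32),(52,31,0),(60,31,9)])/1e3
I2=np.array([sd(a) for a in[(128,125),(135,277),(155,388),(130,360)]])
def f(x):
    r=R.from_euler('ZYX',x[3:]);t=x[:3]
    return np.r_[(proj(K,E,r.apply(O1)+t)-I1).ravel(),(proj(Ks,Es,r.apply(O2)+t)-I2).ravel()]
z=least_squares(f,[.477,.221,.056,-.06,0,0],loss="soft_l1")
print("pos",z.x[:3].round(4),"yaw,pitch(+nose down),roll(+left up)",z.x[3:].round(3));print(f(z.x).round(1))
E
python3 pose6.py
```

```text
pos [0.4784 0.2243 0.0559] yaw,pitch(+nose down),roll(+left up) [-0.054 -0.028  0.003]
[ 0.8  0.1  0.2 -2.1 -1.9  0.1  0.4  0.1 -1.9 -0.1 -1.1 -0.2 -0.7 -0.1
 -1.4 -0.5]
```

Request:
drive_tool --plan '[{"tx":-10,"ty":1,"tz":1.6,"yaw":0.7,"claw":58},{"tx":-24,"ty":2.4,"tz":3.7,"yaw":0,"claw":58},{"tx":-28,"ty":2.8,"tz":4.4,"yaw":0,"claw":58},{"tx":-30,"ty":3,"tz":4.7,"yaw":0,"claw":58},{"tx":-30,"ty":3,"tz":4.7,"yaw":0,"claw":58},{"tx":-28,"ty":2.8,"tz":4.4,"yaw":0,"claw":58},{"tx":-24,"ty":2.4,"tz":3.7,"yaw":0,"claw":58},{"tx":-18,"ty":1.8,"tz":2.8,"yaw":0,"claw":58},{"tx":0,"ty":0,"tz":0,"yaw":0,"claw":58},{"tx":0,"ty":0,"tz":0,"yaw":0,"claw":58}]'

```text
t: 19.35
eef_pos: [0.4448, 0.0287, 0.0711]
ee_rot: [0.152, 0.72, 0.674, 0.065]
wrist_force: [-0.3, 0.3, -3.6]
gripper_width: 0.723
```

```bash
python3 st.py; python3 - <<'E'
from h import *
import pickle
T=T_tool(); im=cams.read_camera("wrist").copy();pickle.dump(T,open("w5.pkl","wb"))
t=cams.read_camera("top").copy()
cv2.imwrite("pics/w5.png",im[:,:,::-1])
cv2.imwrite("pics/t5.png",cv2.resize(t[170:300,220:340],None,fx=4.5,fy=4.5,interpolation=2)[:,:,::-1])
E
```

```text
[ 0.423  0.793 -1.034  2.494  1.713  0.898 -0.493] [[ 0.083  0.951  0.299  0.445]
 [ 0.99  -0.045 -0.131  0.029]
 [-0.111  0.307 -0.945  0.071]]
tilt 19.0 bear -0.414 toolx yaw -0.084 [-0.3  0.3 -3.6]
```

View pics/w5.png

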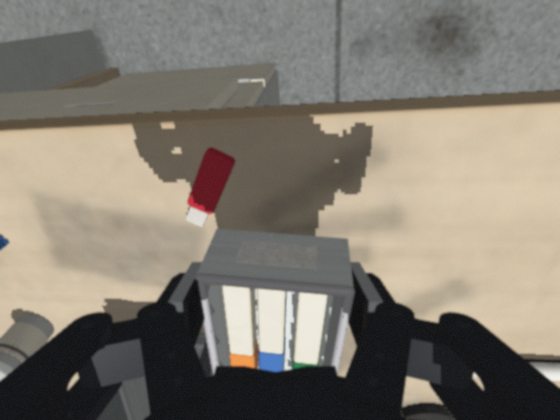

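View pics/t5.png

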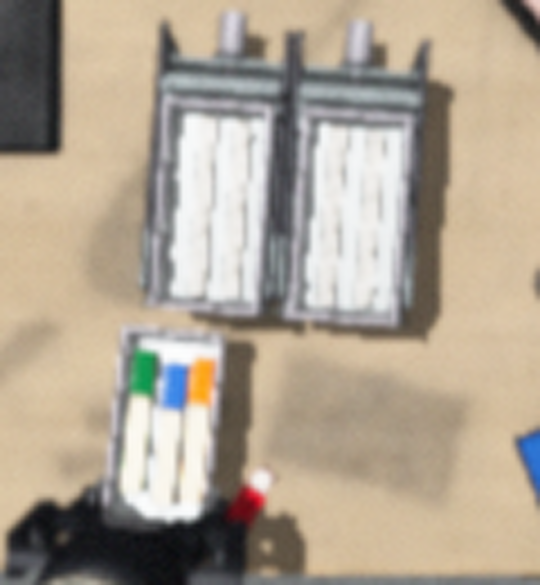

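```bash
python3 - <<'E'
from h import *
K,E=cam("top")
g=lambda a:(220+a[0]/4.5-.4,170+a[1]/4.5-.4)
for z in (.13,.12):
    P=back(K,E,[g(a) for a in[(163,25),(293,35),(427,45)]],z);print(np.round(P,4));d=P[0]-P[2];yaw=np.arctan2(-d[0],d[1]);print("yaw",yaw,np.linalg.norm(d))
    c=P.mean(0)+.04*np.array([-np.sin(yaw),np.cos(yaw),0]);print("lane axis y at x=.572:",c[1]+(.572-c[0])*np.tan(yaw))
P=back(K,E,[g(a) for a in[(150,305),(262,315),(290,318),(405,326)]],.141);print("upper tails",np.round(P,4))
P=back(K,E,[g(a) for a in[(122,330),(225,338),(206,518)]],.088);print("tray rim nose L,R, tail R",np.round(P,4));d=P[0]-P[1];print("yaw",np.arctan2(-d[0],d[1]),np.linalg.norm(d))
E
```

```text
[[ 0.7279  0.0254  0.13  ]
 [ 0.7222 -0.0511  0.13  ]
 [ 0.7165 -0.1296  0.13  ]]
yaw -0.07356621572298475 0.1553984746134814
lane axis y at x=.572: -0.000588681168962088
[[ 0.7296  0.0262  0.12  ]
 [ 0.7239 -0.0511  0.12  ]
 [ 0.7181 -0.1304  0.12  ]]
yaw -0.07356621572298465 0.1569507102789476
lane axis y at x=.572: -0.00045916288863634067
upper tails [[ 0.5634  0.0305  0.141 ]
 [ 0.558  -0.034   0.141 ]
 [ 0.5564 -0.0501  0.141 ]
 [ 0.5521 -0.116   0.141 ]]
tray rim nose L,R, tail R [[ 5.487e-01  5.170e-02  8.800e-02]
 [ 5.442e-01 -1.070e-02  8.800e-02]
 [ 4.363e-01 -1.000e-04  8.800e-02]]
yaw -0.07164191504876029 0.06260427366045124
```

Request:
drive_tool --plan '[{"tx":-3.6,"ty":-0.9,"tz":3.9,"yaw":0,"claw":58},{"tx":-3.6,"ty":-0.9,"tz":3.9,"yaw":0,"claw":58},{"tx":-3.6,"ty":-0.9,"tz":3.9,"yaw":0,"claw":58},{"tx":-3.6,"ty":-0.9,"tz":3.9,"yaw":0,"claw":58},{"tx":-3.6,"ty":-0.9,"tz":3.9,"yaw":0,"claw":58},{"tx":0,"ty":0,"tz":0,"yaw":0,"claw":58},{"tx":0,"ty":0,"tz":0,"yaw":0,"claw":58},{"tx":0,"ty":0,"tz":0,"yaw":0,"claw":58},{"tx":0,"ty":0,"tz":0,"yaw":0,"claw":58},{"tx":0,"ty":0,"tz":0,"yaw":0,"claw":58}]'

```text
t: 20.45
eef_pos: [0.4453, 0.0091, 0.0536]
ee_rot: [0.153, 0.719, 0.675, 0.065]
wrist_force: [0.3, 0.1, -3.0]
gripper_width: 0.72
```

```bash
python3 st.py; python3 - <<'E'
from h import *
t=cams.read_camera("top").copy()
cv2.imwrite("pics/t6.png",cv2.resize(t[170:300,220:340],None,fx=4.5,fy=4.5,interpolation=2)[:,:,::-1])
s=cams.read_camera("side").copy()
cv2.imwrite("pics/s6.png",cv2.resize(s[150:300,230:420],None,fx=4,fy=4,interpolation=2)[:,:,::-1])
E
```

```text
[ 0.477  0.859 -1.048  2.506  1.78   0.947 -0.494] [[ 0.082  0.951  0.3    0.445]
 [ 0.99  -0.044 -0.131  0.009]
 [-0.112  0.308 -0.945  0.054]]
tilt 19.1 bear -0.413 toolx yaw -0.082 [ 0.3  0.1 -3. ]
```

View pics/t6.png

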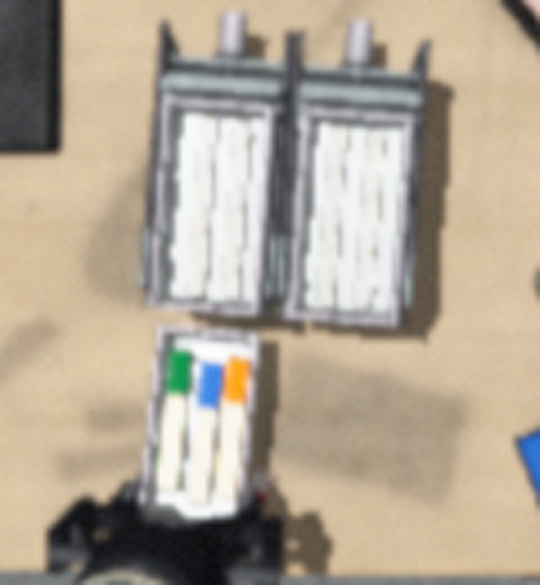

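View pics/s6.png

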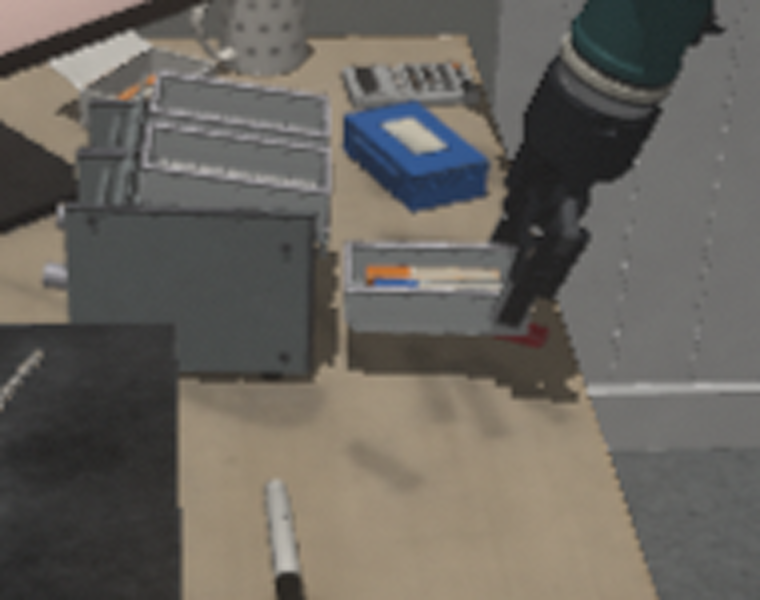

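```bash
python3 - <<'E'
from h import *
K,E=cam("top")
g=lambda a:(220+a[0]/4.5-.4,170+a[1]/4.5-.4)
P=back(K,E,[g(a) for a in[(158,328),(261,336),(140,505),(243,515)]],.070);print(np.round(P,4));d=P[0]-P[1];print("yaw",np.arctan2(-d[0],d[1]),np.linalg.norm(d))
n=(P[0]+P[1])/2;t=(P[2]+P[3])/2;print(n,t,np.arctan2((n-t)[1],(n-t)[0]))
# overlay predicted lane front opening for lane y hypothesis
Ks,Es=cam("side")
s=cv2.imread("pics/s6.png")
f=lambda a:(230+a[0]/4-.4,150+a[1]/4-.4)
# left panel outer plane: y = .039+..; front edge pts
from scipy.optimize import brentq
def onplane(uv,y0):
    uv1=np.array([*uv,1.]);dd=Es[:3,:3]@np.linalg.inv(Ks)@uv1;o=Es[:3,3]
    # plane y = y0 -.07*(x-.572)
    k=(y0-.07*(o[0]-.572)-o[1])/(dd[1]+.07*dd[0]);return o+k*dd
for a in [(312,215),(310,375),(68,210),(70,320)]: print(a,onplane(f(a),.039).round(4))
E
```

```text
[[ 0.55    0.0313  0.07  ]
 [ 0.5454 -0.0321  0.07  ]
 [ 0.4419  0.0413  0.07  ]
 [ 0.4363 -0.0218  0.07  ]]
yaw -0.07170097997888532 0.0636395898421156
[ 5.47723851e-01 -4.03673265e-04  7.00000000e-02] [0.43910543 0.00978077 0.07      ] -0.09349017882503746
(312, 215) [0.5735 0.0389 0.1286]
(310, 375) [0.5721 0.039  0.0087]
(68, 210) [0.7267 0.0282 0.1286]
(70, 320) [0.7285 0.028  0.0471]
```

Request:
drive_tool --plan '[{"tx":0.3,"ty":5,"tz":1.6,"yaw":0,"claw":58},{"tx":0.3,"ty":9,"tz":2.9,"yaw":0,"claw":58},{"tx":0.3,"ty":9,"tz":2.9,"yaw":0,"claw":58},{"tx":0.3,"ty":9,"tz":2.9,"yaw":0,"claw":58},{"tx":0.2,"ty":9,"tz":2.9,"yaw":0,"claw":58},{"tx":0.2,"ty":9,"tz":2.9,"yaw":0,"claw":58},{"tx":0.2,"ty":9,"tz":2.9,"yaw":0,"claw":58},{"tx":0.2,"ty":6,"tz":1.9,"yaw":0,"claw":58},{"tx":0,"ty":0,"tz":0,"yaw":0,"claw":58},{"tx":0,"ty":0,"tz":0,"yaw":0,"claw":58}]'

```text
t: 21.55
eef_pos: [0.513, 0.0053, 0.0532]
ee_rot: [0.152, 0.72, 0.674, 0.065]
wrist_force: [-0.1, -0.2, -3.3]
gripper_width: 0.716
```

```bash
python3 st.py; python3 - <<'E'
from h import *
import pickle
T=T_tool(); im=cams.read_camera("wrist").copy();pickle.dump(T,open("w7.pkl","wb"))
cv2.imwrite("pics/w7.png",im[:,:,::-1])
s=cams.read_camera("side").copy()
cv2.imwrite("pics/s7.png",cv2.resize(s[150:300,230:420],None,fx=4,fy=4,interpolation=2)[:,:,::-1])
E
```

```text
[ 0.5    0.862 -1.006  2.362  1.715  0.892 -0.305] [[ 0.082  0.951  0.299  0.513]
 [ 0.99  -0.044 -0.131  0.005]
 [-0.112  0.306 -0.945  0.053]]
tilt 19.0 bear -0.414 toolx yaw -0.082 [-0.1 -0.2 -3.3]
```

View pics/w7.png

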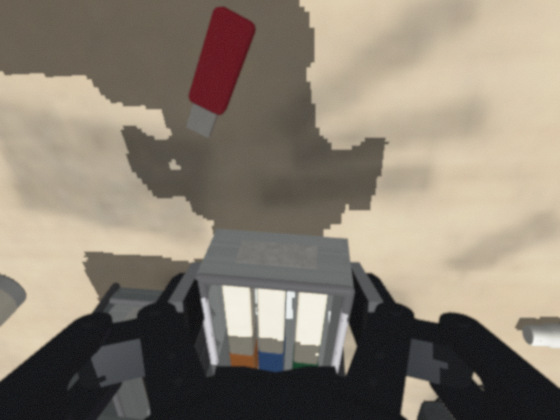

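View pics/s7.png

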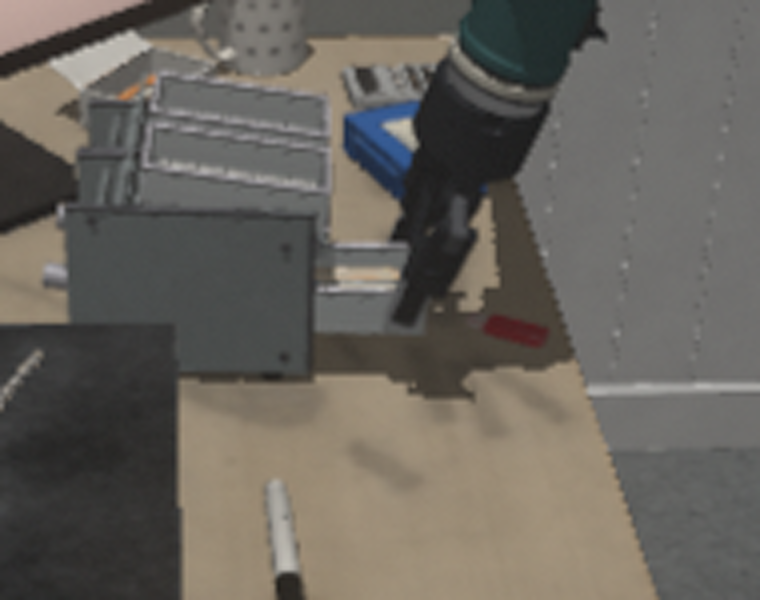

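Request:
drive_tool --plan '[{"tx":0.1,"ty":5.9,"tz":1.9,"yaw":0,"claw":58},{"tx":0.1,"ty":5.9,"tz":1.9,"yaw":0,"claw":58},{"tx":0.1,"ty":5.9,"tz":1.9,"yaw":0,"claw":58},{"tx":0.1,"ty":5.9,"tz":1.9,"yaw":0,"claw":58},{"tx":0.1,"ty":5.9,"tz":1.9,"yaw":0,"claw":58},{"tx":0.3,"ty":-0.8,"tz":2.4,"yaw":0,"claw":58},{"tx":0.3,"ty":-0.8,"tz":2.4,"yaw":0,"claw":58},{"tx":0.2,"ty":-0.5,"tz":1.5,"yaw":0,"claw":58},{"tx":0,"ty":0,"tz":0,"yaw":0,"claw":58},{"tx":0,"ty":0,"tz":0,"yaw":0,"claw":58}]'

```text
t: 22.65
eef_pos: [0.5439, 0.0034, 0.0465]
ee_rot: [0.152, 0.719, 0.675, 0.065]
wrist_force: [0.6, -0.2, -3.1]
gripper_width: 0.72
```

```bash
python3 st.py; python3 - <<'E'
from h import *
s=cams.read_camera("side").copy()
cv2.imwrite("pics/s8.png",cv2.resize(s[150:270,280:400],None,fx=6,fy=6,interpolation=2)[:,:,::-1][:600])
E
```

```text
[ 0.499  0.883 -0.984  2.298  1.7    0.881 -0.239] [[ 0.081  0.951  0.299  0.544]
 [ 0.99  -0.044 -0.131  0.003]
 [-0.112  0.307 -0.945  0.047]]
tilt 19.0 bear -0.414 toolx yaw -0.082 [ 0.6 -0.2 -3.1]
```

View pics/s8.png

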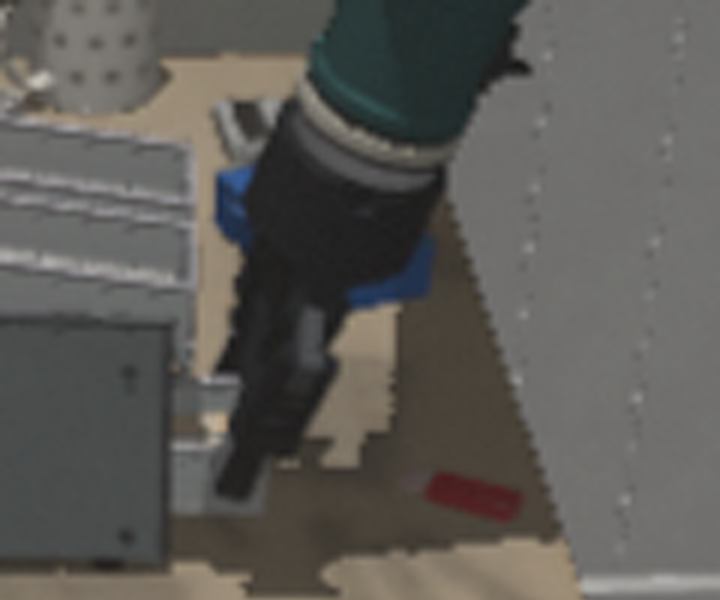

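Request:
drive_tool --plan '[{"tx":0.2,"ty":-0.6,"tz":1.9,"yaw":0,"claw":58},{"tx":0.1,"ty":-0.3,"tz":1,"yaw":0,"claw":58},{"tx":0,"ty":0,"tz":0,"yaw":0,"claw":70},{"tx":0,"ty":0,"tz":0,"yaw":0,"claw":80},{"tx":0,"ty":0,"tz":0,"yaw":0,"claw":80},{"tx":0,"ty":0,"tz":0,"yaw":0,"claw":80},{"tx":0,"ty":0,"tz":-6,"yaw":0,"claw":80},{"tx":0,"ty":-2,"tz":-12,"yaw":0,"claw":80},{"tx":0,"ty":-4,"tz":-15,"yaw":0,"claw":80},{"tx":0,"ty":-8,"tz":-15,"yaw":0,"claw":80}]'

```text
t: 23.7
eef_pos: [0.5165, 0.0107, 0.0861]
ee_rot: [0.153, 0.719, 0.674, 0.066]
wrist_force: [-1.0, 0.5, -0.8]
gripper_width: 0.937
```

```bash
python3 st.py; python3 - <<'E'
from h import *
import pickle
T=T_tool(); im=cams.read_camera("wrist").copy();pickle.dump(T,open("w9.pkl","wb"))
cv2.imwrite("pics/w9.png",im[:,:,::-1])
s=cams.read_camera("side").copy()
cv2.imwrite("pics/s9.png",cv2.resize(s[150:270,280:400],None,fx=5,fy=5,interpolation=2)[:,:,::-1][:600])
E
```

```text
[ 0.515  0.792 -1.039  2.344  1.611  0.863 -0.227] [[ 0.082  0.95   0.3    0.516]
 [ 0.99  -0.044 -0.131  0.011]
 [-0.111  0.308 -0.945  0.086]]
tilt 19.1 bear -0.411 toolx yaw -0.083 [-1.   0.5 -0.8]
```

View pics/w9.png

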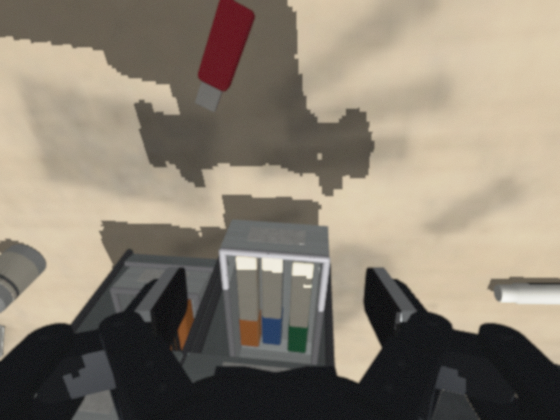

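View pics/s9.png

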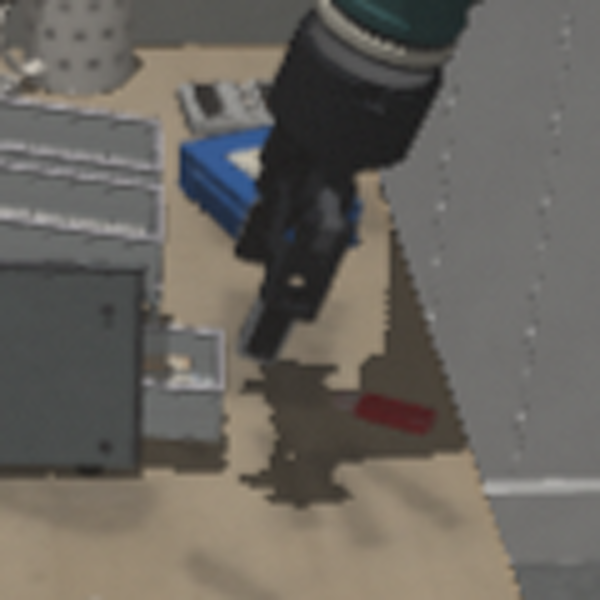

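Request:
drive_tool --plan '[{"tx":0,"ty":-10,"tz":-3,"yaw":0,"claw":80},{"tx":0,"ty":-9,"tz":-2.5,"yaw":0,"claw":0},{"tx":0,"ty":0,"tz":0,"yaw":0,"claw":0},{"tx":0,"ty":-3,"tz":10,"yaw":0,"claw":0},{"tx":-0.5,"ty":-3,"tz":10,"yaw":0,"claw":0},{"tx":-0.5,"ty":-3,"tz":10,"yaw":0,"claw":0},{"tx":-0.5,"ty":-3,"tz":10,"yaw":0,"claw":0},{"tx":0,"ty":-2,"tz":6,"yaw":0,"claw":0},{"tx":0,"ty":0,"tz":0,"yaw":0,"claw":0},{"tx":0,"ty":0,"tz":0,"yaw":0,"claw":0}]'

```text
t: 24.8
eef_pos: [0.4972, 0.005, 0.0364]
ee_rot: [0.152, 0.719, 0.675, 0.065]
wrist_force: [-0.3, -0.1, -0.3]
gripper_width: 0.003
```

```bash
python3 st.py; python3 - <<'E'
from h import *
import pickle
T=T_tool(); im=cams.read_camera("wrist").copy();pickle.dump(T,open("w10.pkl","wb"))
cv2.imwrite("pics/w10.png",im[:,:,::-1])
s=cams.read_camera("side").copy()
cv2.imwrite("pics/s10.png",cv2.resize(s[150:270,280:400],None,fx=5,fy=5,interpolation=2)[:,:,::-1][:600])
E
```

```text
[ 0.487  0.898 -0.996  2.399  1.782  0.92  -0.384] [[ 0.082  0.951  0.299  0.497]
 [ 0.99  -0.044 -0.131  0.005]
 [-0.111  0.307 -0.945  0.036]]
tilt 19.1 bear -0.413 toolx yaw -0.082 [-0.3 -0.1 -0.3]
```

View pics/w10.png

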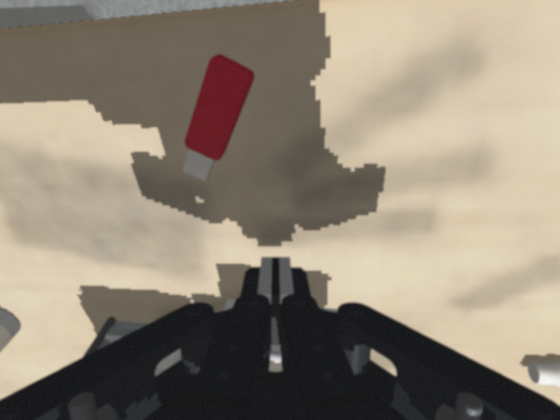

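View pics/s10.png

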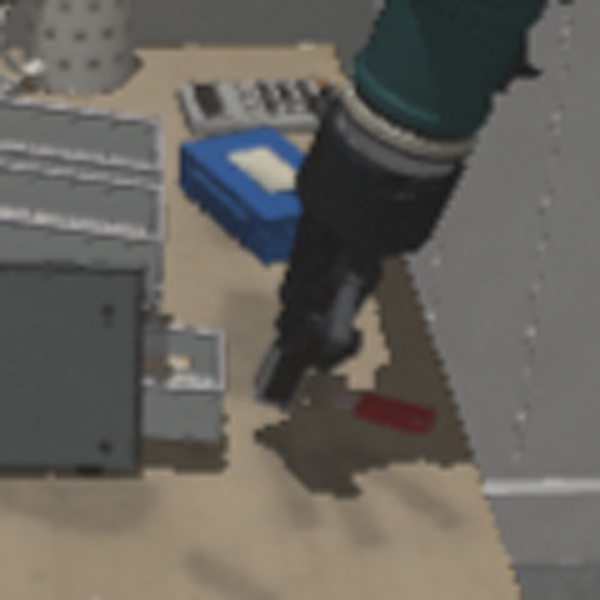

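Request:
drive_tool --plan '[{"tx":0.1,"ty":5,"tz":1.6,"yaw":0,"claw":0},{"tx":0.1,"ty":5,"tz":1.6,"yaw":0,"claw":0},{"tx":0.1,"ty":5,"tz":1.6,"yaw":0,"claw":0},{"tx":0.1,"ty":5,"tz":1.6,"yaw":0,"claw":0},{"tx":0.1,"ty":5,"tz":1.6,"yaw":0,"claw":0},{"tx":0.1,"ty":5,"tz":1.6,"yaw":0,"claw":0},{"tx":0.1,"ty":5,"tz":1.6,"yaw":0,"claw":0},{"tx":0.1,"ty":4,"tz":1.3,"yaw":0,"claw":0},{"tx":0,"ty":0,"tz":0,"yaw":0,"claw":0},{"tx":0,"ty":0,"tz":0,"yaw":0,"claw":0}]'

```text
t: 25.9
eef_pos: [0.5393, 0.0023, 0.0367]
ee_rot: [0.153, 0.72, 0.674, 0.066]
wrist_force: [-0.6, -0.5, 1.1]
gripper_width: -0.001
```

```bash
python3 st.py; python3 - <<'E'
from h import *
s=cams.read_camera("side").copy()
cv2.imwrite("pics/s11.png",cv2.resize(s[150:270,280:400],None,fx=5,fy=5,interpolation=2)[:,:,::-1][:600])
E
```

```text
[ 0.493  0.901 -0.974  2.311  1.738  0.889 -0.276] [[ 0.082  0.95   0.301  0.539]
 [ 0.99  -0.044 -0.131  0.002]
 [-0.112  0.309 -0.945  0.037]]
tilt 19.2 bear -0.412 toolx yaw -0.083 [-0.6 -0.5  1.1]
```

View pics/s11.png

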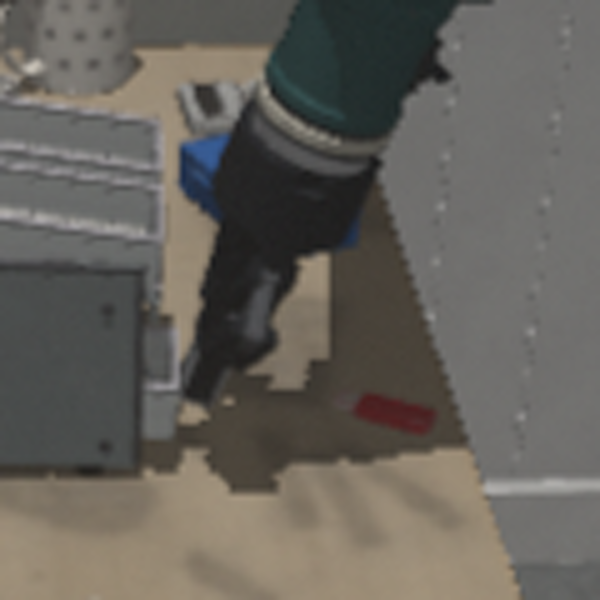

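Request:
drive_tool --plan '[{"tx":0,"ty":2,"tz":0.6,"yaw":0,"claw":0},{"tx":0,"ty":2,"tz":0.6,"yaw":0,"claw":0},{"tx":0,"ty":2,"tz":0.6,"yaw":0,"claw":0},{"tx":0,"ty":2,"tz":0.6,"yaw":0,"claw":0},{"tx":0,"ty":2,"tz":0.6,"yaw":0,"claw":0},{"tx":0,"ty":2,"tz":0.6,"yaw":0,"claw":0},{"tx":0,"ty":2,"tz":0.6,"yaw":0,"claw":0},{"tx":0,"ty":1,"tz":0.3,"yaw":0,"claw":0},{"tx":0,"ty":0,"tz":0,"yaw":0,"claw":0},{"tx":0,"ty":0,"tz":0,"yaw":0,"claw":0}]'

```text
t: 26.95
eef_pos: [0.5495, 0.0016, 0.0362]
ee_rot: [0.15, 0.719, 0.675, 0.063]
wrist_force: [-10.5, 1.7, 6.3]
gripper_width: -0.001
```

```bash
python3 st.py; python3 - <<'E'
from h import *
s=cams.read_camera("side").copy()
cv2.imwrite("pics/s12.png",cv2.resize(s[150:250,290:390],None,fx=6,fy=6,interpolation=2)[:,:,::-1][:600])
E
```

```text
[ 0.495  0.902 -0.968  2.285  1.713  0.878 -0.234] [[ 0.079  0.953  0.293  0.549]
 [ 0.991 -0.043 -0.13   0.002]
 [-0.111  0.301 -0.947  0.036]]
tilt 18.7 bear -0.417 toolx yaw -0.080 [-10.5   1.7   6.3]
```

View pics/s12.png

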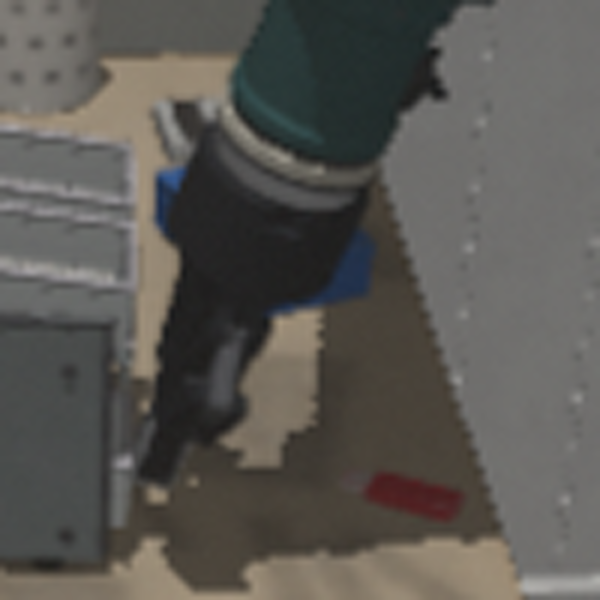

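```bash
python3 - <<'E'
from sim import *
q=[0.495,0.902,-0.968,2.285,1.713,0.878,-0.234]
q=run(q,[(.50,.005,.08),(.50,0,.6)],step=.04,verbose=False)
q=run(q,[(.48,0,.85),(.46,-.0,1.0),(.42,0,1.1)],step=.04,w=.1)
E
```

```text
[0.497 0.    0.64 ] tilt 18.7 bear -0.42 dq 0.08 [ 1.07 -0.13 -1.08  1.61  0.03  1.29  1.48]
[0.494 0.    0.68 ] tilt 18.7 bear -0.42 dq 0.09 [ 1.08 -0.13 -1.07  1.53  0.02  1.38  1.49]
[0.49 0.   0.72] tilt 18.7 bear -0.42 dq 0.09 [ 1.08 -0.12 -1.08  1.44  0.03  1.46  1.5 ]
[0.487 0.    0.759] tilt 18.7 bear -0.42 dq 0.10 [ 1.08 -0.1  -1.1   1.34  0.05  1.55  1.48]
[ 0.484 -0.     0.799] tilt 18.7 bear -0.42 dq 0.11 [ 1.07 -0.06 -1.13  1.23  0.09  1.65  1.45]
[ 0.481 -0.     0.839] tilt 18.7 bear -0.42 dq 0.12 [ 1.02 -0.01 -1.18  1.12  0.17  1.75  1.4 ]
[ 0.48 -0.    0.85] tilt 18.7 bear -0.42 dq 0.03 [ 1.    0.   -1.19  1.08  0.19  1.78  1.39]
[ 0.475 -0.     0.89 ] tilt 18.7 bear -0.42 dq 0.13 [ 0.9   0.06 -1.22  0.96  0.29  1.9   1.33]
[ 0.469 -0.     0.929] tilt 18.8 bear -0.42 dq 0.16 [ 0.74  0.12 -1.21  0.81  0.41  2.03  1.28]
[ 0.464 -0.     0.969] tilt 19.6 bear -0.40 dq 1.81 [-0.71  0.08  0.6   0.7   0.14  2.07  1.48]
[ 0.46  -0.     0.998] tilt 23.1 bear -0.35 dq 0.66 [-1.08  0.14  1.27  0.63 -0.06  2.07  1.62]
[ 0.445 -0.     1.034] tilt 27.9 bear -0.31 dq 0.08 [-1.14  0.14  1.35  0.56 -0.08  2.07  1.63]
[ 0.431 -0.     1.069] tilt 32.9 bear -0.28 dq 0.09 [-1.15  0.13  1.36  0.47 -0.07  2.07  1.64]
[ 0.42  -0.     1.098] tilt 37.2 bear -0.26 dq 0.08 [-1.12  0.13  1.36  0.39 -0.1   2.07  1.64]
```

Request:
drive_tool --plan '[{"tx":0,"ty":-6,"tz":-12,"yaw":0,"claw":0},{"tx":0,"ty":-6,"tz":-30,"yaw":0,"claw":0},{"tx":-3,"ty":6,"tz":-42,"yaw":0,"claw":0},{"tx":-5,"ty":14,"tz":-44,"yaw":0,"claw":0},{"tx":-5,"ty":14,"tz":-44,"yaw":0,"claw":0},{"tx":-5,"ty":14,"tz":-44,"yaw":0,"claw":0},{"tx":-5,"ty":14,"tz":-44,"yaw":0,"claw":0},{"tx":-5,"ty":14,"tz":-44,"yaw":0,"claw":0},{"tx":-5,"ty":14,"tz":-44,"yaw":0,"claw":0},{"tx":-5,"ty":14,"tz":-44,"yaw":0,"claw":0}]'

```text
t: 28.0
eef_pos: [0.5209, 0.0114, 0.443]
ee_rot: [0.154, 0.719, 0.675, 0.065]
wrist_force: [1.0, -1.0, 0.4]
gripper_width: -0.001
```

Request:
drive_tool --plan '[{"tx":-5,"ty":14,"tz":-44,"yaw":0,"claw":0},{"tx":-5,"ty":14,"tz":-44,"yaw":0,"claw":0},{"tx":-5,"ty":14,"tz":-44,"yaw":0,"claw":0},{"tx":-5,"ty":14,"tz":-44,"yaw":0,"claw":0},{"tx":-5,"ty":14,"tz":-44,"yaw":0,"claw":0},{"tx":-5,"ty":14,"tz":-44,"yaw":0,"claw":0},{"tx":-5,"ty":14,"tz":-44,"yaw":0,"claw":0},{"tx":-5,"ty":14,"tz":-44,"yaw":0,"claw":0},{"tx":-5,"ty":14,"tz":-44,"yaw":0,"claw":0},{"tx":-5,"ty":14,"tz":-44,"yaw":0,"claw":0}]'

```text
t: 29.0
eef_pos: [0.5169, 0.0123, 0.9074]
ee_rot: [0.154, 0.721, 0.673, 0.066]
wrist_force: [-0.3, 1.5, 2.2]
gripper_width: 0.002
```

```bash
python3 st.py
```

```text
[ 0.617  0.194 -1.222  0.819  0.514  2.005  1.2  ] [[ 0.086  0.95   0.301  0.517]
 [ 0.99  -0.047 -0.133  0.012]
 [-0.112  0.31  -0.944  0.907]]
tilt 19.2 bear -0.416 toolx yaw -0.086 [-0.3  1.5  2.2]
```

Request:
drive_tool --plan '[{"tx":-5,"ty":1,"tz":-41,"yaw":0,"claw":0},{"tx":-5,"ty":1,"tz":-41,"yaw":0,"claw":0},{"tx":-5,"ty":1,"tz":-41,"yaw":0,"claw":0},{"tx":-5,"ty":1,"tz":-41,"yaw":0,"claw":0},{"tx":-5,"ty":3,"tz":-41,"yaw":0,"claw":0},{"tx":-5,"ty":3,"tz":-41,"yaw":0,"claw":0},{"tx":-5,"ty":5,"tz":-41,"yaw":0,"claw":0},{"tx":-5,"ty":5,"tz":-41,"yaw":0,"claw":0},{"tx":-5,"ty":5,"tz":-41,"yaw":0,"claw":0},{"tx":-5,"ty":5,"tz":-41,"yaw":0,"claw":0}]'

```text
t: 30.0
eef_pos: [0.5275, -0.0122, 0.9444]
ee_rot: [0.137, 0.726, 0.672, 0.051]
wrist_force: [-0.5, 0.7, -0.2]
gripper_width: -0.0
```

```bash
python3 st.py
```

```text
[-0.63   0.222  0.847  0.633 -0.095  2.074  1.617] [[ 0.091  0.962  0.259  0.528]
 [ 0.99  -0.059 -0.131 -0.012]
 [-0.111  0.268 -0.957  0.944]]
tilt 16.8 bear -0.469 toolx yaw -0.092 [-0.5  0.7 -0.2]
```

Request:
drive_tool --plan '[{"tx":-4,"ty":6,"tz":-43,"yaw":0,"claw":0},{"tx":-4,"ty":6,"tz":-43,"yaw":0,"claw":0},{"tx":-4,"ty":6,"tz":-43,"yaw":0,"claw":0},{"tx":-4,"ty":8,"tz":-43,"yaw":0,"claw":0},{"tx":-4,"ty":8,"tz":-43,"yaw":0,"claw":0},{"tx":-4,"ty":8,"tz":-43,"yaw":0,"claw":0},{"tx":-4,"ty":8,"tz":-43,"yaw":0,"claw":0},{"tx":-4,"ty":8,"tz":-43,"yaw":0,"claw":0},{"tx":-4,"ty":8,"tz":-43,"yaw":0,"claw":0},{"tx":-4,"ty":8,"tz":-43,"yaw":0,"claw":0}]'

```text
t: 31.0
eef_pos: [0.4111, 0.0718, 1.0788]
ee_rot: [0.234, 0.615, 0.733, 0.175]
wrist_force: [-0.7, -0.8, 2.2]
gripper_width: 0.003
```

```bash
python3 st.py
```

```text
[-1.405  0.097  1.356  0.457 -0.023  2.075  1.651] [[-0.135  0.819  0.558  0.411]
 [ 0.982  0.184 -0.031  0.072]
 [-0.128  0.544 -0.829  1.079]]
tilt 34.0 bear -0.056 toolx yaw 0.137 [-0.7 -0.8  2.2]
```

```bash
python3 - <<'E'
from sim import *
import sim
from h import status
q=np.array(status.get_state()['qpos']);q[6]-=np.radians(13.5)
p,r=fkx(q);m=r.as_matrix();print(m.round(3))
for s in (1,-1):
    q2=np.array(status.get_state()['qpos']);q2[6]+=s*.2356;print(s,fkx(q2)[1].as_matrix()[:,0].round(3))
for pts in ([(.54,.03,.5),(.54,.01,.14),(.532,.004,.06),(.532,.004,.034)],):
    run(q,pts,step=.04)
E
```

```text
[[ 0.06   0.828  0.558]
 [ 0.998 -0.051 -0.031]
 [ 0.002  0.559 -0.829]]
1 [-0.323  0.912 -0.251]
-1 [0.06  0.998 0.002]
[0.42  0.069 1.04 ] tilt 34.0 bear -0.06 dq 0.61 [-1.45 -0.1   0.74  0.7   0.5   2.    1.15]
[0.428 0.066 1.001] tilt 34.0 bear -0.06 dq 0.18 [-1.44 -0.18  0.62  0.87  0.58  1.92  1.05]
[0.437 0.063 0.962] tilt 34.0 bear -0.06 dq 0.15 [-1.42 -0.23  0.57  1.02  0.6   1.85  0.98]
[0.446 0.061 0.923] tilt 34.0 bear -0.06 dq 0.13 [-1.42 -0.28  0.55  1.15  0.61  1.77  0.93]
[0.454 0.058 0.884] tilt 34.0 bear -0.06 dq 0.12 [-1.41 -0.31  0.55  1.27  0.62  1.7   0.88]
[0.463 0.055 0.845] tilt 34.0 bear -0.06 dq 0.11 [-1.4  -0.34  0.55  1.37  0.63  1.63  0.85]
[0.472 0.052 0.806] tilt 34.0 bear -0.06 dq 0.10 [-1.4  -0.37  0.57  1.47  0.64  1.55  0.81]
[0.48  0.049 0.767] tilt 34.0 bear -0.06 dq 0.09 [-1.4  -0.38  0.59  1.56  0.65  1.48  0.79]
[0.489 0.047 0.728] tilt 34.0 bear -0.06 dq 0.09 [-1.4  -0.4   0.61  1.65  0.66  1.4   0.76]
[0.498 0.044 0.689] tilt 34.0 bear -0.06 dq 0.08 [-1.41 -0.4   0.65  1.73  0.67  1.33  0.73]
[0.507 0.041 0.65 ] tilt 34.0 bear -0.06 dq 0.08 
[... 828 characters left out ...]
 0.25 [-0.81  0.15  0.7   2.36  0.18  0.08  1.19]
[0.54  0.017 0.26 ] tilt 33.9 bear -0.06 dq 1.57 [-0.15  0.21 -0.04  2.38  1.74  0.15 -0.38]
[0.54  0.014 0.221] tilt 33.9 bear -0.06 dq 0.36 [ 0.09  0.3  -0.33  2.41  2.1   0.28 -0.74]
[0.54  0.012 0.181] tilt 33.9 bear -0.06 dq 0.16 [ 0.18  0.41 -0.45  2.44  2.27  0.4  -0.89]
[0.54  0.01  0.141] tilt 33.9 bear -0.06 dq 0.13 [ 0.22  0.52 -0.51  2.47  2.37  0.53 -0.98]
[0.536 0.007 0.101] tilt 33.9 bear -0.06 dq 0.13 [ 0.24  0.63 -0.53  2.49  2.45  0.66 -1.04]
[0.532 0.004 0.061] tilt 33.9 bear -0.06 dq 0.12 [ 0.24  0.74 -0.54  2.51  2.52  0.78 -1.08]
[0.532 0.004 0.034] tilt 33.9 bear -0.06 dq 0.08 [ 0.25  0.82 -0.55  2.51  2.54  0.85 -1.09]
```

Request:
drive_tool --plan '[{"tx":0,"ty":-10,"tz":36,"yaw":6.75,"claw":0},{"tx":0,"ty":-14,"tz":41,"yaw":6.75,"claw":0},{"tx":-3,"ty":-15,"tz":43,"yaw":0,"claw":0},{"tx":-3,"ty":-15,"tz":43,"yaw":0,"claw":0},{"tx":-3,"ty":-15,"tz":43,"yaw":0,"claw":0},{"tx":-3,"ty":-15,"tz":43,"yaw":0,"claw":0},{"tx":-3,"ty":-15,"tz":43,"yaw":0,"claw":0},{"tx":-3,"ty":-15,"tz":43,"yaw":0,"claw":0},{"tx":-3,"ty":-15,"tz":43,"yaw":0,"claw":0},{"tx":-3,"ty":-15,"tz":43,"yaw":0,"claw":0}]'

```text
t: 32.0
eef_pos: [0.4896, 0.015, 0.6887]
ee_rot: [0.193, 0.666, 0.7, 0.172]
wrist_force: [1.2, -0.1, 0.3]
gripper_width: -0.002
```

```bash
python3 st.py
```

```text
[-1.45  -0.449  0.694  1.701  0.651  1.406  0.886] [[-0.038  0.865  0.5    0.49 ]
 [ 0.998  0.053 -0.016  0.015]
 [-0.041  0.499 -0.866  0.689]]
tilt 30.0 bear -0.032 toolx yaw 0.038 [ 1.2 -0.1  0.3]
```

Request:
drive_tool --plan '[{"tx":-1,"ty":-17,"tz":40,"yaw":4.7,"claw":0},{"tx":-1,"ty":-19,"tz":40,"yaw":0,"claw":0},{"tx":-1,"ty":-19,"tz":40,"yaw":0,"claw":0},{"tx":-1,"ty":-19,"tz":40,"yaw":0,"claw":0},{"tx":-1,"ty":-19,"tz":40,"yaw":0,"claw":0},{"tx":-1,"ty":-19,"tz":40,"yaw":0,"claw":0},{"tx":-1,"ty":-19,"tz":40,"yaw":0,"claw":0},{"tx":-1,"ty":-19,"tz":38,"yaw":0,"claw":0},{"tx":-1,"ty":-19,"tz":36,"yaw":0,"claw":0},{"tx":-1,"ty":-19,"tz":36,"yaw":0,"claw":0}]'

```text
t: 33.0
eef_pos: [0.4923, 0.006, 0.3002]
ee_rot: [0.189, 0.69, 0.674, 0.184]
wrist_force: [0.4, 0.3, -0.6]
gripper_width: 0.001
```

```bash
python3 st.py
```

```text
[-1.867 -0.473  1.36   2.417  1.275  0.711  0.15 ] [[ 0.024  0.861  0.509  0.492]
 [ 1.    -0.02  -0.013  0.006]
 [-0.001  0.509 -0.861  0.3  ]]
tilt 30.6 bear -0.026 toolx yaw -0.024 [ 0.4  0.3 -0.6]
```

```bash
python3 - <<'E'
from sim import *
from h import status
q=np.array(status.get_state()['qpos'])
run(q,[(.525,.006,.2),(.525,.005,.10),(.527,.004,.036)],step=.04)
E
```

```text
[0.482 0.006 0.29 ] tilt 31.5 bear -0.02 dq 0.08 [-1.86 -0.47  1.36  2.46  1.35  0.69  0.07]
[0.475 0.005 0.284] tilt 32.3 bear -0.01 dq 0.06 [-1.86 -0.47  1.36  2.49  1.4   0.68  0.01]
[0.471 0.005 0.281] tilt 32.9 bear -0.01 dq 0.04 [-1.86 -0.47  1.36  2.5   1.44  0.68 -0.03]
[0.47  0.005 0.28 ] tilt 33.2 bear -0.01 dq 0.01 [-1.86 -0.47  1.36  2.51  1.45  0.67 -0.04]
[0.466 0.005 0.277] tilt 32.2 bear -0.00 dq 0.03 [-1.86 -0.47  1.36  2.51  1.42  0.67 -0.02]
[0.462 0.005 0.275] tilt 31.3 bear -0.00 dq 0.02 [-1.86 -0.47  1.36  2.51  1.4   0.67  0.  ]
[0.459 0.004 0.273] tilt 30.6 bear -0.00 dq 0.02 [-1.86 -0.47  1.36  2.51  1.38  0.67  0.02]
[0.456 0.004 0.271] tilt 30.0 bear 0.00 dq 0.02 [-1.86 -0.47  1.36  2.51  1.36  0.67  0.03]
[0.454 0.004 0.27 ] tilt 29.4 bear 0.00 dq 0.01 [-1.86 -0.47  1.36  2.51  1.35  0.67  0.04]
[0.45  0.004 0.268] tilt 28.7 bear 0.00 dq 0.02 [-1.85 -0.47  1.36  2.51  1.33  0.67  0.06]
[0.447 0.004 0.267] tilt 28.0 bear 0.00 dq 0.02 [-1.85 -0.47  1.36  2.51  1.31  0.67  0.08]
[0.445 0.004 0.265] tilt 27.5 bear 0.00 dq 0.02 [-1.85 -0.47  1.36  2.51  1.29  0.67  0.09]
```

```bash
cat > srch.py <<'E'
from sim import *
from h import status
q00=np.array(status.get_state()['qpos'])
for w1 in [(.58,.006,.30),(.58,.006,.38),(.56,.006,.25),(.55,.1,.3),(.55,-.1,.3),(.5,.15,.3),(.5,-.15,.3),(.62,.0,.3),(.58,0,.24),(.55,.12,.24),(.5,-.1,.36)]:
    for w2 in [(.54,.006,.2),(.525,.005,.13)]:
        q=run(q00,[w1,w2,(.527,.004,.036)],step=.04,verbose=False)
        p,r=fkx(q);m=r.as_matrix();print(w1,w2,p.round(3),"tilt %.1f bear %.2f"%(np.degrees(np.arccos(-m[2,2])),np.arctan2(m[1,2],m[0,2])),q.round(2))
E
python3 srch.py
```

```text
(0.58, 0.006, 0.3) (0.54, 0.006, 0.2) [0.444 0.004 0.265] tilt 27.4 bear 0.01 [-1.85 -0.47  1.36  2.51  1.29  0.67  0.09]
(0.58, 0.006, 0.3) (0.525, 0.005, 0.13) [0.443 0.004 0.264] tilt 27.2 bear 0.01 [-1.85 -0.47  1.36  2.51  1.28  0.67  0.1 ]
(0.58, 0.006, 0.38) (0.54, 0.006, 0.2) [0.443 0.003 0.264] tilt 27.1 bear 0.01 [-1.85 -0.47  1.36  2.51  1.28  0.67  0.1 ]
(0.58, 0.006, 0.38) (0.525, 0.005, 0.13) [0.444 0.004 0.265] tilt 27.3 bear 0.00 [-1.85 -0.47  1.36  2.51  1.29  0.67  0.09]
(0.56, 0.006, 0.25) (0.54, 0.006, 0.2) [0.445 0.004 0.265] tilt 27.5 bear 0.01 [-1.85 -0.47  1.36  2.51  1.29  0.67  0.09]
(0.56, 0.006, 0.25) (0.525, 0.005, 0.13) [0.443 0.004 0.265] tilt 27.2 bear 0.01 [-1.85 -0.47  1.36  2.51  1.29  0.67  0.1 ]
(0.55, 0.1, 0.3) (0.54, 0.006, 0.2) [0.443 0.005 0.264] tilt 27.1 bear 0.03 [-1.85 -0.47  1.36  2.51  1.28  0.66  0.11]
(0.55, 0.1, 0.3) (0.525, 0.005, 0.13) [0.442 0.006 0.264] tilt 27.0 bear 0.03 [-1.85 -0.47  1.36  2.51  1.28  0.65  0.11]
(0.55, -0.1, 0.3) (0.54, 0.006, 0.2) [0.443 0.002 0.264] tilt 27.1 bear -0.01 [-1.86 -0.47  1.36  2.51  1.28  0.68  
[... 894 characters left out ...]
.2) [0.443 0.003 0.264] tilt 27.1 bear 0.01 [-1.85 -0.47  1.36  2.51  1.28  0.67  0.1 ]
(0.58, 0, 0.24) (0.525, 0.005, 0.13) [0.444 0.003 0.265] tilt 27.4 bear 0.00 [-1.85 -0.47  1.36  2.51  1.29  0.67  0.09]
(0.55, 0.12, 0.24) (0.54, 0.006, 0.2) [0.443 0.005 0.264] tilt 27.0 bear 0.03 [-1.85 -0.47  1.36  2.51  1.28  0.65  0.11]
(0.55, 0.12, 0.24) (0.525, 0.005, 0.13) [0.444 0.007 0.265] tilt 27.3 bear 0.05 [-1.85 -0.47  1.36  2.51  1.28  0.65  0.11]
(0.5, -0.1, 0.36) (0.54, 0.006, 0.2) [0.444 0.003 0.265] tilt 27.3 bear -0.00 [-1.85 -0.47  1.36  2.51  1.29  0.67  0.09]
(0.5, -0.1, 0.36) (0.525, 0.005, 0.13) [0.443 0.001 0.265] tilt 27.2 bear -0.02 [-1.85 -0.47  1.36  2.51  1.29  0.68  0.09]
```

```bash
sed -i 's/np.clip(q,lo+1e-5,hi-1e-5)/np.clip(q,lo+.04,hi-.04)/; s/reg\*.05\*(v-q)/reg*.02*(v-q)/' sim.py; cat > srch2.py <<'E'
from sim import *
from h import status
q00=np.array(status.get_state()['qpos'])
run(q00,[(.527,.006,.2)],step=.04)
for w1 in [(.527,.005,.2),(.56,.006,.30),(.58,.006,.38),(.5,.005,.45),(.55,.1,.3),(.55,-.1,.3),(.5,.15,.3),(.5,-.15,.3)]:
    for w2 in [(.527,.005,.13)]:
        q=run(q00,[w1],step=.04,verbose=False);pa=fkx(q)[0]
        q=run(q,[w2,(.527,.004,.036)],step=.04,verbose=False)
        p,r=fkx(q);m=r.as_matrix();print(w1,pa.round(3),p.round(3),"tilt %.1f bear %.2f"%(np.degrees(np.arccos(-m[2,2])),np.arctan2(m[1,2],m[0,2])),q.round(2))
E
python3 srch2.py
```

```text
[0.482 0.006 0.291] tilt 31.6 bear -0.02 dq 0.08 [-1.86 -0.47  1.36  2.46  1.35  0.69  0.07]
[0.476 0.005 0.285] tilt 32.3 bear -0.01 dq 0.06 [-1.86 -0.47  1.36  2.48  1.4   0.68  0.01]
[0.472 0.005 0.282] tilt 32.9 bear -0.01 dq 0.04 [-1.86 -0.47  1.36  2.5   1.44  0.68 -0.03]
[0.471 0.005 0.281] tilt 33.3 bear -0.01 dq 0.02 [-1.86 -0.47  1.36  2.51  1.46  0.67 -0.05]
(0.527, 0.005, 0.2) [0.471 0.004 0.281] [0.445 0.003 0.265] tilt 27.4 bear 0.00 [-1.85 -0.47  1.36  2.51  1.29  0.67  0.09]
(0.56, 0.006, 0.3) [0.531 0.005 0.33 ] [0.444 0.004 0.265] tilt 27.3 bear 0.01 [-1.85 -0.47  1.36  2.51  1.29  0.67  0.1 ]
(0.58, 0.006, 0.38) [0.574 0.006 0.385] [0.445 0.004 0.265] tilt 27.4 bear 0.00 [-1.85 -0.47  1.36  2.51  1.29  0.67  0.09]
(0.5, 0.005, 0.45) [0.5   0.005 0.45 ] [0.444 0.003 0.265] tilt 27.4 bear 0.00 [-1.85 -0.47  1.36  2.51  1.29  0.67  0.09]
(0.55, 0.1, 0.3) [0.521 0.093 0.33 ] [0.443 0.006 0.264] tilt 27.1 bear 0.03 [-1.85 -0.47  1.36  2.51  1.28  0.65  0.11]
(0.55, -0.1, 0.3) [ 0.521 -0.094  0.33 ] [0.443 0.001 0.264] tilt 27.1 bear -0.02 [-1.86 -0.47  1.36  2.51  1.29  0.68  0.09]
(0.5, 0.15, 0.3) [0.486 0.144 0.316] [0.443 0.007 0.264] tilt 27.1 bear 0.04 [-1.85 -0.47  1.36  2.51  1.28  0.65  0.11]
(0.5, -0.15, 0.3) [ 0.486 -0.145  0.316] [ 0.443 -0.     0.264] tilt 27.1 bear -0.03 [-1.86 -0.47  1.36  2.51  1.29  0.69  0.09]
```

```bash
cat > srch3.py <<'E'
from sim import *
from h import status
q00=np.array(status.get_state()['qpos'])
for up in [(.52,.006,.36),(.54,.006,.42),(.56,.006,.45),(.6,.006,.5)]:
  for xd in (.55,.58,.62):
   for y in (.006,.1,-.1):
    for w in (.3,):
        q=run(q00,[(.5,.006,.33),up,(xd,y,up[2])],step=.04,verbose=False,w=w);pa=fkx(q)[0];qa=q
        q=run(q,[(xd,y,.22)],step=.04,verbose=False,w=w);pb=fkx(q)[0]
        q=run(q,[(.527,.005,.15),(.527,.004,.036)],step=.04,verbose=False,w=w)
        p,r=fkx(q);m=r.as_matrix();print(up,xd,y,pa.round(3),pb.round(3),p.round(3),"tilt %.1f bear %.2f"%(np.degrees(np.arccos(-m[2,2])),np.arctan2(m[1,2],m[0,2])),q.round(2))
E
timeout 400 python3 srch3.py
```

```text
(0.52, 0.006, 0.36) 0.55 0.006 [0.55  0.006 0.36 ] [0.493 0.005 0.297] [0.444 0.004 0.265] tilt 27.4 bear 0.01 [-1.85 -0.47  1.36  2.51  1.29  0.67  0.09]
(0.52, 0.006, 0.36) 0.55 0.1 [0.544 0.099 0.365] [0.49  0.087 0.3  ] [0.443 0.006 0.264] tilt 27.0 bear 0.04 [-1.85 -0.47  1.36  2.51  1.28  0.65  0.11]
(0.52, 0.006, 0.36) 0.55 -0.1 [ 0.545 -0.099  0.364] [ 0.49  -0.088  0.3  ] [0.444 0.001 0.265] tilt 27.4 bear -0.03 [-1.86 -0.47  1.36  2.51  1.29  0.69  0.08]
(0.52, 0.006, 0.36) 0.58 0.006 [0.566 0.006 0.372] [0.51  0.005 0.31 ] [0.444 0.004 0.265] tilt 27.4 bear 0.01 [-1.85 -0.47  1.36  2.51  1.29  0.67  0.09]
(0.52, 0.006, 0.36) 0.58 0.1 [0.561 0.096 0.376] [0.508 0.086 0.314] [0.443 0.006 0.264] tilt 27.1 bear 0.04 [-1.85 -0.47  1.36  2.51  1.28  0.65  0.11]
(0.52, 0.006, 0.36) 0.58 -0.1 [ 0.563 -0.096  0.375] [ 0.508 -0.086  0.314] [0.443 0.001 0.264] tilt 27.2 bear -0.03 [-1.86 -0.47  1.36  2.51  1.29  0.69  0.09]
(0.52, 0.006, 0.36) 0.62 0.006 [0.587 0.005 0.387] [0.533 0.005 0.33 ] [0.444 0.004 0.265] tilt 27.4 bear 0.01 [-1.85 -0.47  1.36  2.51  1.29  0.67  0.1 ]
(0.52, 
[... 3767 characters left out ...]
15] [0.443 0.006 0.264] tilt 27.1 bear 0.04 [-1.85 -0.47  1.36  2.51  1.28  0.65  0.11]
(0.6, 0.006, 0.5) 0.58 -0.1 [ 0.58 -0.1   0.5 ] [ 0.508 -0.086  0.315] [0.443 0.001 0.264] tilt 27.1 bear -0.02 [-1.86 -0.47  1.36  2.51  1.29  0.68  0.09]
(0.6, 0.006, 0.5) 0.62 0.006 [0.62  0.006 0.5  ] [0.531 0.005 0.328] [0.444 0.004 0.265] tilt 27.3 bear 0.01 [-1.85 -0.47  1.36  2.51  1.29  0.67  0.1 ]
(0.6, 0.006, 0.5) 0.62 0.1 [0.62 0.1  0.5 ] [0.529 0.083 0.332] [0.443 0.006 0.265] tilt 27.2 bear 0.03 [-1.85 -0.47  1.36  2.51  1.28  0.65  0.11]
(0.6, 0.006, 0.5) 0.62 -0.1 [ 0.62 -0.1   0.5 ] [ 0.529 -0.084  0.332] [0.443 0.001 0.265] tilt 27.2 bear -0.02 [-1.86 -0.47  1.36  2.51  1.29  0.68  0.09]
```

```bash
cat > srch4.py <<'E'
from sim import *
from h import status
q00=np.array(status.get_state()['qpos'])
for up in [(.43,-.007,.64),(.43,-.007,.58),(.43,.0,.7),(.41,.0,.64),(.39,0,.6),(.40,0,.5),(.40,0,.7)]:
    q=run(q00,[up],step=.045,verbose=False);pa=fkx(q)[0];ra=fkx(q)[1].as_matrix();qa=q
    for md in [(.47,.013,.283),(.50,.01,.283)]:
        q=run(qa,[md],step=.045,verbose=False);pb=fkx(q)[0];qb=q
        q=run(q,[(.525,.005,.15),(.527,.004,.036)],step=.03,verbose=False)
        p,r=fkx(q);m=r.as_matrix();print(up,pa.round(3),"tilt %.1f"%np.degrees(np.arccos(-ra[2,2])),qa.round(2),md,pb.round(3),qb.round(2),"END",p.round(3),"tilt %.1f bear %.2f"%(np.degrees(np.arccos(-m[2,2])),np.arctan2(m[1,2],m[0,2])),q.round(2))
E
timeout 400 python3 srch4.py
```

```text
(0.43, -0.007, 0.64) [ 0.43  -0.007  0.64 ] tilt 30.6 [-1.1  -0.46  0.48  1.87  0.54  1.26  0.88] (0.47, 0.013, 0.283) [0.47  0.013 0.283] [-0.88  0.06  0.73  2.47  0.46  0.11  0.94] END [0.527 0.004 0.036] tilt 30.6 bear -0.03 [ 0.29  0.79 -0.58  2.49  2.49  0.75 -0.99]
(0.43, -0.007, 0.64) [ 0.43  -0.007  0.64 ] tilt 30.6 [-1.1  -0.46  0.48  1.87  0.54  1.26  0.88] (0.5, 0.01, 0.283) [0.5   0.01  0.283] [-0.71  0.12  0.59  2.41  0.14  0.11  1.28] END [0.527 0.004 0.036] tilt 30.6 bear -0.03 [ 0.32  0.81 -0.62  2.49  2.46  0.77 -0.94]
(0.43, -0.007, 0.58) [ 0.43  -0.007  0.58 ] tilt 30.6 [-1.09 -0.47  0.51  2.    0.57  1.14  0.84] (0.47, 0.013, 0.283) [0.47  0.013 0.283] [-0.9   0.07  0.75  2.47  0.44  0.11  0.96] END [0.527 0.004 0.036] tilt 30.6 bear -0.03 [ 0.29  0.79 -0.58  2.49  2.49  0.75 -0.99]
(0.43, -0.007, 0.58) [ 0.43  -0.007  0.58 ] tilt 30.6 [-1.09 -0.47  0.51  2.    0.57  1.14  0.84] (0.5, 0.01, 0.283) [0.5   0.01  0.283] [-0.71  0.12  0.6   2.41  0.13  0.11  1.29] END [0.529 0.004 0.039] tilt 10.9 bear -0.13 [-0.27  0.67  0.2   2.29 -1.53  0.08  2.94]
(0.43, 0.0, 0.7)
[... 1873 characters left out ...]
 0.59  0.98  0.75] (0.5, 0.01, 0.283) [0.5   0.01  0.283] [-0.67  0.11  0.56  2.41  0.2   0.11  1.22] END [0.527 0.004 0.036] tilt 30.6 bear -0.03 [ 0.32  0.81 -0.62  2.49  2.46  0.77 -0.94]
(0.4, 0, 0.7) [0.4 0.  0.7] tilt 30.6 [-0.88 -0.43  0.32  1.76  0.43  1.34  0.99] (0.47, 0.013, 0.283) [0.47  0.013 0.283] [-0.79  0.06  0.63  2.47  0.54  0.12  0.86] END [0.527 0.004 0.036] tilt 30.6 bear -0.03 [ 0.29  0.79 -0.57  2.49  2.49  0.75 -0.99]
(0.4, 0, 0.7) [0.4 0.  0.7] tilt 30.6 [-0.88 -0.43  0.32  1.76  0.43  1.34  0.99] (0.5, 0.01, 0.283) [0.5   0.01  0.283] [-0.66  0.11  0.54  2.41  0.23  0.11  1.19] END [0.527 0.004 0.036] tilt 30.6 bear -0.03 [ 0.32  0.81 -0.62  2.49  2.46  0.77 -0.94]
```

Request:
drive_tool --plan '[{"tx":-1,"ty":8,"tz":-39,"yaw":0,"claw":0},{"tx":-1,"ty":6,"tz":-40,"yaw":0,"claw":0},{"tx":-1,"ty":5,"tz":-40,"yaw":0,"claw":0},{"tx":-1,"ty":5,"tz":-40,"yaw":0,"claw":0},{"tx":-1,"ty":5,"tz":-40,"yaw":0,"claw":0},{"tx":-1,"ty":4,"tz":-37,"yaw":0,"claw":0},{"tx":0,"ty":0,"tz":0,"yaw":0,"claw":0},{"tx":0,"ty":0,"tz":0,"yaw":0,"claw":0},{"tx":2,"ty":-10,"tz":38,"yaw":0,"claw":0},{"tx":2,"ty":-10,"tz":38,"yaw":0,"claw":0}]'

```text
t: 34.0
eef_pos: [0.4223, 0.0022, 0.443]
ee_rot: [0.188, 0.693, 0.671, 0.183]
wrist_force: [0.3, -0.0, 0.2]
gripper_width: 0.0
```

```bash
python3 st.py
```

```text
[-1.01  -0.381  0.545  2.275  0.621  0.798  0.735] [[ 0.032  0.862  0.506  0.422]
 [ 0.999 -0.028 -0.016  0.002]
 [ 0.001  0.506 -0.863  0.443]]
tilt 30.4 bear -0.031 toolx yaw -0.032 [ 0.3 -0.   0.2]
```

Request:
drive_tool --plan '[{"tx":3,"ty":-10,"tz":40,"yaw":0,"claw":0},{"tx":3,"ty":-10,"tz":40,"yaw":0,"claw":0},{"tx":3,"ty":-10,"tz":40,"yaw":0,"claw":0},{"tx":3,"ty":-10,"tz":40,"yaw":0,"claw":0},{"tx":-1,"ty":-3,"tz":22,"yaw":0,"claw":0},{"tx":-1,"ty":-3,"tz":22,"yaw":0,"claw":0},{"tx":-1,"ty":-3,"tz":22,"yaw":0,"claw":0},{"tx":-1,"ty":-4,"tz":22,"yaw":0,"claw":0},{"tx":-1,"ty":-4,"tz":22,"yaw":0,"claw":0},{"tx":0,"ty":-4,"tz":22,"yaw":0,"claw":0}]'

```text
t: 35.0
eef_pos: [0.4853, 0.0015, 0.2432]
ee_rot: [0.201, 0.693, 0.672, 0.165]
wrist_force: [0.2, -0.2, -0.3]
gripper_width: 0.003
```

```bash
python3 st.py
```

```text
[-0.376  0.173  0.213  2.469  1.605  0.108 -0.214] [[ 0.042  0.866  0.499  0.485]
 [ 0.998 -0.016 -0.058  0.001]
 [-0.042  0.5   -0.865  0.243]]
tilt 30.1 bear -0.115 toolx yaw -0.043 [ 0.2 -0.2 -0.3]
```

Request:
drive_tool --plan '[{"tx":2,"ty":-4,"tz":21,"yaw":0,"claw":0},{"tx":2,"ty":-4,"tz":21,"yaw":0,"claw":0},{"tx":2,"ty":-5,"tz":21,"yaw":0,"claw":0},{"tx":2,"ty":-5,"tz":21,"yaw":0,"claw":0},{"tx":2,"ty":-5,"tz":21,"yaw":0,"claw":0},{"tx":1,"ty":-5,"tz":20,"yaw":0,"claw":0},{"tx":0,"ty":-10,"tz":17,"yaw":0,"claw":0},{"tx":0,"ty":-10,"tz":17,"yaw":0,"claw":0},{"tx":0,"ty":-8,"tz":14,"yaw":0,"claw":0},{"tx":0,"ty":0,"tz":0,"yaw":0,"claw":0}]'

```text
t: 36.0
eef_pos: [0.5171, -0.0003, 0.0763]
ee_rot: [0.201, 0.694, 0.672, 0.159]
wrist_force: [0.1, 0.4, 0.4]
gripper_width: 0.002
```

```bash
python3 st.py; python3 - <<'E'
from h import *
s=cams.read_camera("side").copy()
cv2.imwrite("pics/s13.png",cv2.resize(s[150:250,290:390],None,fx=6,fy=6,interpolation=2)[:,:,::-1][:600])
E
```

```text
[ 0.116  0.64  -0.386  2.5    2.464  0.597 -1.059] [[ 0.045  0.869  0.492  0.517]
 [ 0.998 -0.014 -0.065 -0.   ]
 [-0.05   0.494 -0.868  0.076]]
tilt 29.8 bear -0.132 toolx yaw -0.045 [0.1 0.4 0.4]
```

View pics/s13.png

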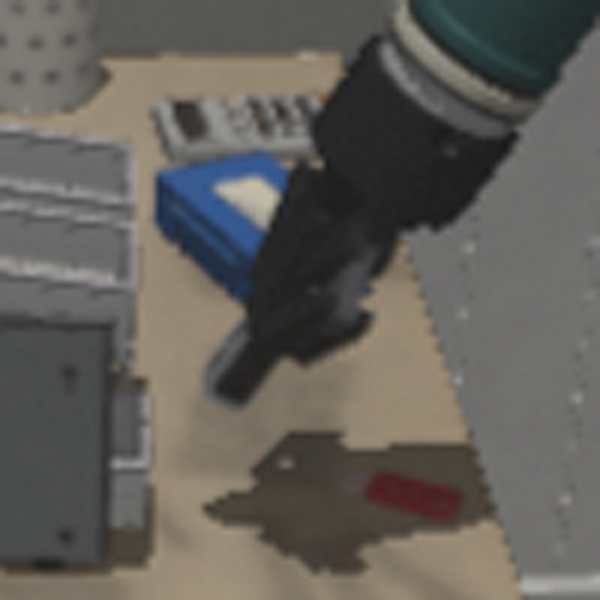

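Request:
drive_tool --plan '[{"tx":1.3,"ty":-6,"tz":12.3,"yaw":0,"claw":0},{"tx":1.3,"ty":-6,"tz":12.3,"yaw":0,"claw":0},{"tx":1.3,"ty":-6,"tz":12.3,"yaw":0,"claw":0},{"tx":0,"ty":5.4,"tz":2.6,"yaw":0,"claw":0},{"tx":0,"ty":5.4,"tz":2.6,"yaw":0,"claw":0},{"tx":0,"ty":5.4,"tz":2.6,"yaw":0,"claw":0},{"tx":0,"ty":3.6,"tz":1.7,"yaw":0,"claw":0},{"tx":0,"ty":3.6,"tz":1.7,"yaw":0,"claw":0},{"tx":0,"ty":3.6,"tz":1.7,"yaw":0,"claw":0},{"tx":0,"ty":3.6,"tz":1.7,"yaw":0,"claw":0}]'

```text
t: 37.05
eef_pos: [0.5488, -0.0006, 0.0395]
ee_rot: [0.199, 0.695, 0.673, 0.158]
wrist_force: [-12.0, 0.2, 7.2]
gripper_width: -0.003
```

```bash
python3 st.py; python3 - <<'E'
from h import *
s=cams.read_camera("side").copy()
cv2.imwrite("pics/s14.png",cv2.resize(s[150:250,290:390],None,fx=6,fy=6,interpolation=2)[:,:,::-1][:600])
E
```

```text
[ 0.124  0.734 -0.377  2.433  2.49   0.62  -1.048] [[ 0.045  0.872  0.487  0.549]
 [ 0.998 -0.016 -0.064 -0.001]
 [-0.048  0.489 -0.871  0.04 ]]
tilt 29.4 bear -0.131 toolx yaw -0.045 [-12.    0.2   7.2]
```

View pics/s14.png

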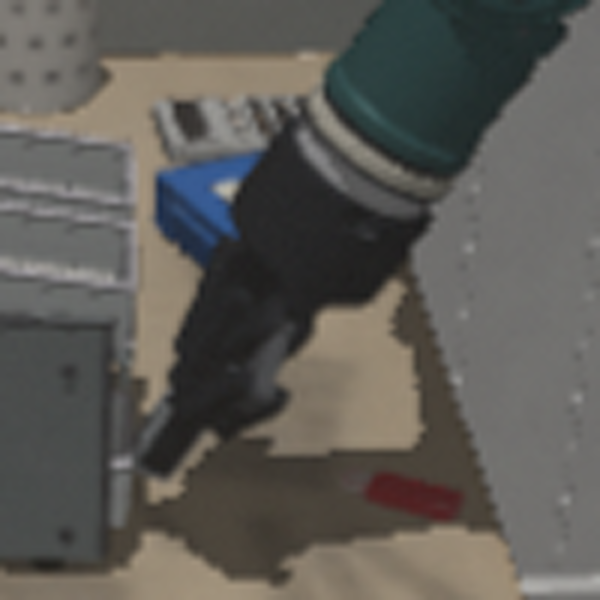

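Request:
drive_tool --plan '[{"tx":0,"ty":1.8,"tz":0.8,"yaw":0,"claw":0},{"tx":0,"ty":1.8,"tz":0.8,"yaw":0,"claw":0},{"tx":0,"ty":1.8,"tz":0.8,"yaw":0,"claw":0},{"tx":0,"ty":1.8,"tz":0.8,"yaw":0,"claw":0},{"tx":0,"ty":1.8,"tz":0.8,"yaw":0,"claw":0},{"tx":0,"ty":1.8,"tz":0.8,"yaw":0,"claw":0},{"tx":0,"ty":1.8,"tz":0.8,"yaw":0,"claw":0},{"tx":0,"ty":0,"tz":0,"yaw":0,"claw":0},{"tx":0,"ty":0,"tz":0,"yaw":0,"claw":0},{"tx":0,"ty":0,"tz":0,"yaw":0,"claw":0}]'

```text
t: 38.1
eef_pos: [0.5626, -0.0012, 0.04]
ee_rot: [0.198, 0.695, 0.672, 0.157]
wrist_force: [-8.3, 1.1, -2.8]
gripper_width: -0.001
```

```bash
python3 st.py; python3 - <<'E'
from h import *
s=cams.read_camera("side").copy()
cv2.imwrite("pics/s15.png",cv2.resize(s[150:250,290:390],None,fx=6,fy=6,interpolation=2)[:,:,::-1][:600])
E
```

```text
[ 0.12   0.731 -0.362  2.403  2.479  0.587 -1.029] [[ 0.046  0.873  0.486  0.563]
 [ 0.998 -0.017 -0.064 -0.001]
 [-0.048  0.488 -0.872  0.04 ]]
tilt 29.3 bear -0.131 toolx yaw -0.046 [-8.3  1.1 -2.8]
```

View pics/s15.png

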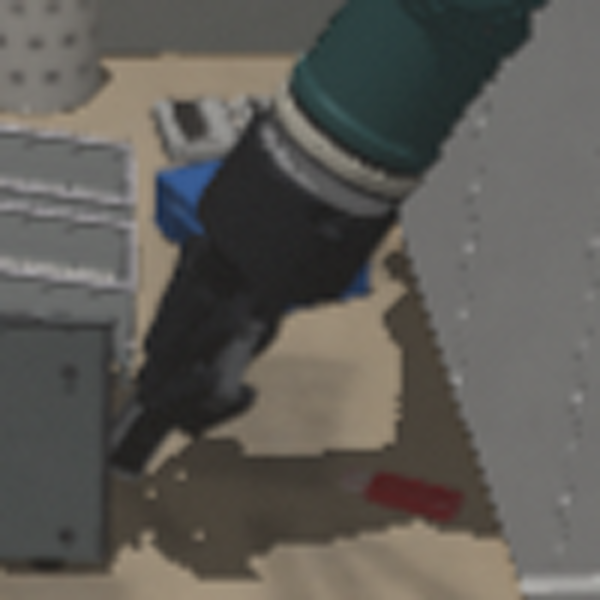

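Request:
drive_tool --plan '[{"tx":0,"ty":1.8,"tz":1,"yaw":0,"claw":0},{"tx":0,"ty":-0.7,"tz":1.2,"yaw":0,"claw":0},{"tx":0,"ty":-0.7,"tz":1.2,"yaw":0,"claw":0},{"tx":0,"ty":-0.7,"tz":1.2,"yaw":0,"claw":0},{"tx":0,"ty":-0.7,"tz":1.2,"yaw":0,"claw":0},{"tx":0,"ty":-0.7,"tz":1.2,"yaw":0,"claw":0},{"tx":0,"ty":0,"tz":0,"yaw":0,"claw":0},{"tx":0,"ty":0,"tz":0,"yaw":0,"claw":0},{"tx":0,"ty":0,"tz":0,"yaw":0,"claw":0},{"tx":0,"ty":0,"tz":0,"yaw":0,"claw":0}]'

```text
t: 39.15
eef_pos: [0.5648, -0.0015, 0.0336]
ee_rot: [0.199, 0.695, 0.673, 0.158]
wrist_force: [-8.6, 0.3, 1.4]
gripper_width: -0.0
```

```bash
python3 st.py; python3 - <<'E'
from h import *
s=cams.read_camera("side").copy()
cv2.imwrite("pics/s16.png",cv2.resize(s[170:250,270:370],None,fx=7,fy=7,interpolation=2)[:,:,::-1][:600])
s=cams.read_camera("wrist").copy()
cv2.imwrite("pics/w16.png",s[:,:,::-1])
E
```

```text
[ 0.123  0.748 -0.365  2.399  2.488  0.6   -1.032] [[ 0.046  0.872  0.487  0.565]
 [ 0.998 -0.016 -0.064 -0.002]
 [-0.048  0.489 -0.871  0.034]]
tilt 29.4 bear -0.131 toolx yaw -0.046 [-8.6  0.3  1.4]
```

View pics/w16.png

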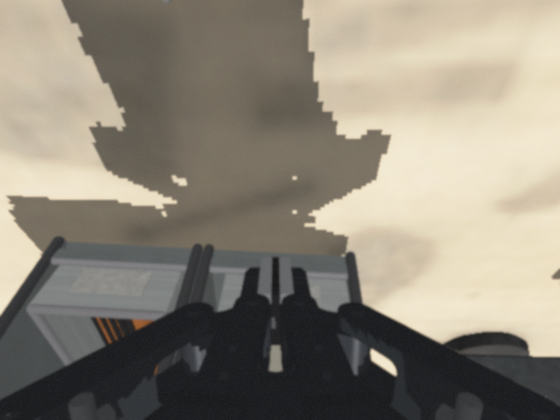

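```bash
python3 - <<'E'
import cv2
s=cv2.imread("pics/w16.png");cv2.imwrite("pics/w16c.png",cv2.resize(s[235:345,30:370],None,fx=2.3,fy=3,interpolation=cv2.INTER_CUBIC))
E
```

```text
(no output)
```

View pics/w16c.png

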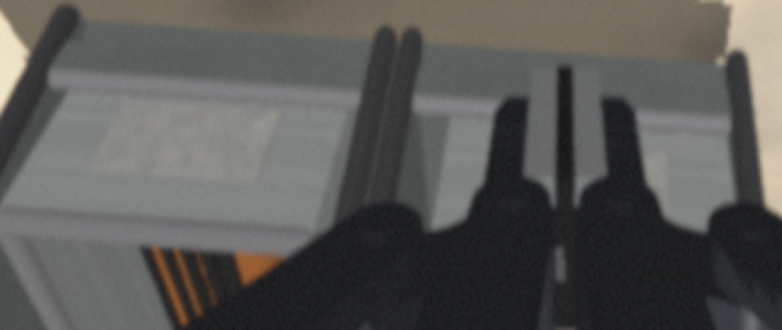

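Request:
drive_tool --plan '[{"tx":0,"ty":-0.4,"tz":0.7,"yaw":0,"claw":0},{"tx":0,"ty":-0.4,"tz":0.7,"yaw":0,"claw":0},{"tx":0,"ty":-0.4,"tz":0.7,"yaw":0,"claw":0},{"tx":0,"ty":0,"tz":0,"yaw":0,"claw":0},{"tx":0,"ty":0,"tz":0,"yaw":0,"claw":0},{"tx":0,"ty":-1,"tz":-0.4,"yaw":0,"claw":0},{"tx":0,"ty":-1,"tz":-0.4,"yaw":0,"claw":0},{"tx":0,"ty":-1,"tz":-0.4,"yaw":0,"claw":0},{"tx":0,"ty":0,"tz":0,"yaw":0,"claw":0},{"tx":0,"ty":0,"tz":0,"yaw":0,"claw":0}]'

```text
t: 40.25
eef_pos: [0.5649, -0.0016, 0.0315]
ee_rot: [0.201, 0.695, 0.672, 0.16]
wrist_force: [-7.1, 0.0, 1.3]
gripper_width: 0.001
```

```bash
python3 st.py
```

```text
[ 0.125  0.756 -0.369  2.402  2.496  0.617 -1.039] [[ 0.047  0.869  0.492  0.565]
 [ 0.998 -0.017 -0.065 -0.002]
 [-0.049  0.494 -0.868  0.032]]
tilt 29.8 bear -0.132 toolx yaw -0.047 [-7.1  0.   1.3]
```

Request:
drive_tool --plan '[{"tx":0,"ty":-1.8,"tz":-1,"yaw":0,"claw":0},{"tx":0,"ty":-1.8,"tz":-1,"yaw":0,"claw":0},{"tx":0,"ty":-1.8,"tz":-1,"yaw":0,"claw":0},{"tx":0,"ty":-2.6,"tz":-1.5,"yaw":0,"claw":0},{"tx":0,"ty":-4,"tz":-3,"yaw":0,"claw":0},{"tx":0,"ty":-5,"tz":-5,"yaw":0,"claw":0},{"tx":0,"ty":-5,"tz":-8,"yaw":0,"claw":0},{"tx":0,"ty":-2,"tz":-14,"yaw":0,"claw":0},{"tx":0,"ty":2,"tz":-20,"yaw":0,"claw":0},{"tx":0,"ty":6,"tz":-25,"yaw":0,"claw":0}]'

```text
t: 41.25
eef_pos: [0.5129, 0.0039, 0.0932]
ee_rot: [0.203, 0.695, 0.671, 0.16]
wrist_force: [0.3, 0.2, 0.4]
gripper_width: 0.003
```

```bash
python3 st.py; python3 - <<'E'
from h import *
s=cams.read_camera("side").copy()
cv2.imwrite("pics/s17.png",cv2.resize(s[150:250,230:390],None,fx=4.8,fy=4.8,interpolation=2)[:,:,::-1])
s=cams.read_camera("wrist").copy()
cv2.imwrite("pics/w17.png",cv2.resize(s[190:400,100:400],None,fx=2.6,fy=2.6,interpolation=2)[:,:,::-1])
E
```

```text
[ 0.116  0.596 -0.403  2.505  2.411  0.571 -1.026] [[ 0.047  0.868  0.495  0.513]
 [ 0.998 -0.016 -0.066  0.004]
 [-0.049  0.497 -0.866  0.093]]
tilt 30.0 bear -0.133 toolx yaw -0.047 [0.3 0.2 0.4]
```

View pics/w17.png

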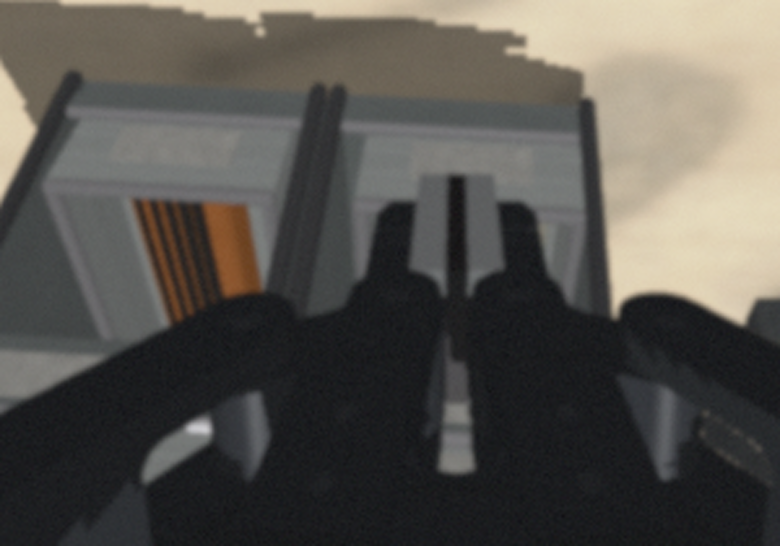

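View pics/s17.png

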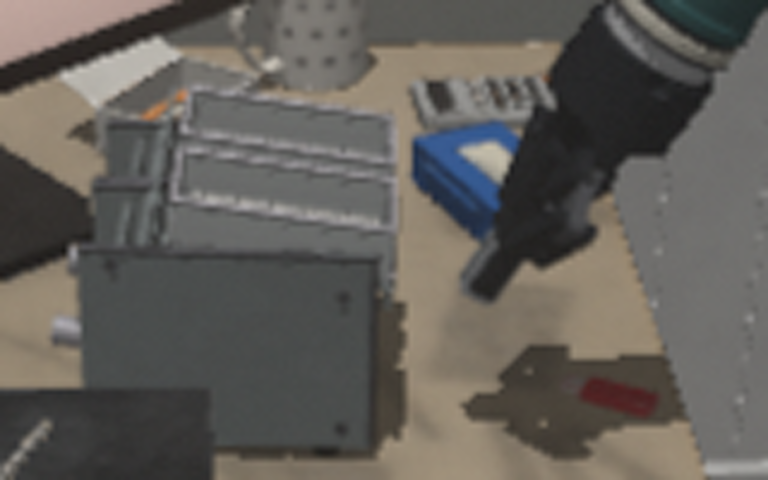

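The tray's tail sits behind the lip, level with its seated neighbour. The follower rod has moved out at the back, and the wrist force is about 0. Handing in.

```bash
python3 - <<'E'
from bench import workorder,status
print(workorder.hand_in()); print(status.get_state()['t'])
E
```

```text
the job is handed in; nothing more can be done
None
the job is handed in; nothing more can be done
```

The tray is in the empty lower lane (the left module) with its tail behind the lip, and I handed the job in at about 41.3 s of the 48 s allowed.

**How it went:**
- The moves had no tilt command. I leaned the gripper by driving up against joint 6's limit.
- With the gripper upright I turned the tray on the desk to the rack's direction. I then gripped it near the tail at a lean of about 19° and set its nose in over the lip.
- I pushed it partway with closed fingers, withdrew, raised the lean to about 30°, and pushed it past the lip. The peak wrist-force reading was about 14 N.
- The tail hung on the fingertips by friction, so I pressed it down before withdrawing.

**Last checks:**
- The wrist picture shows the tail behind the lip, at about the same height as the seated tray next to it. The tray sits slightly left of centre, within the 4 mm side play.
- The side picture shows the lower follower rod standing out at the back. The tray did not come back when I withdrew.
- The wrist force was about 0.5 N with the gripper clear of everything.

**Not confirmed:**
- I did not measure the follower travel or the tray's flatness; I judged both by eye from the pictures.
- The tubes were hidden under the upper tier in the last views. They were last seen lying in the tray when I released it in the lane.
- My lane position estimates disagreed by about 3–5 mm between cameras.
- Joints 2, 4 and 6 ran at their range limits for short stretches during the leaning moves. Joint 2 read -0.473 against a listed -0.47, and joint 6 read 2.075 against 2.07.

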